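# Set up a lamination on bearers for gluing

### The job

Set the timber out on the plywood board for a glue-up: lay the long narrow bearer squarely in the middle of the long narrow cork pad and the short wide bearer squarely in the middle of the short wide cork pad, each lengthwise along its pad. Then lay the thick rail across both bearers, centred over the board and along the board's long direction, and lay the thin strip flat on top of the rail, centred and in line with it. Leave everything released and at rest.

Things in the scene. Friction and masses are not known exactly. Their poses are not given: they have to be found in the camera images.
- glue_board: flat plywood board, 190 (x) x 260 (y) x 9 mm high, fixed on the bench, turned by up to 0.2 rad; origin at the centre of its underside, y along its long side, z up. It carries the two cork pads side by side, about 75 mm either way along y from its centre; which pad is on which side varies
- long_pad: the long narrow one of two brown cork pads, 54 (x) x 170 (y) x 3 mm, fixed on the plywood board, its length across the board's length; origin at the centre of its underside (9 mm above the bench), y along its length. Target of the long narrow bearer
- short_pad: the short wide one of two brown cork pads, 76 (x) x 120 (y) x 3 mm, fixed on the plywood board, its length across the board's length; origin at the centre of its underside (9 mm above the bench), y along its length. Target of the short wide bearer
- long_bearer: long narrow bearer: loose plain sawn timber block, 44 (x) x 160 (y) x 30 mm high, about 0.12 kg, lying flat on the bench; origin at the centre of its underside, y along its length. Same either way round
- short_bearer: short wide bearer: loose plain sawn timber block, 66 (x) x 110 (y) x 28 mm high, about 0.11 kg, lying flat on the bench; origin at the centre of its underside, y along its length. Same either way round
- rail: rail: the thickest and longest loose timber piece, 50 (x) x 220 (y) x 45 mm high, about 0.27 kg, lying flat on the bench; origin at the centre of its underside, y along its length. Same either way round. On the bearers its underside is about 41 mm above the bench
- strip: strip: the thin slender loose timber piece, 35 (x) x 200 (y) x 18 mm high, about 0.07 kg, lying flat on the bench; origin at the centre of its underside, y along its length. Same either way round. On the rail its underside is about 86 mm above the bench
Not all that is in view belongs to the job. What is shaped like the short_bearer but green is not meant.

How it is judged:
By the outcome, as a careful person would: the job done as asked, in the order asked, and still so for the second after the job is handed in, with the robot touching nothing.
It also fails if it takes over 123 s, if anything falls off the work surface, if the arm or the gripper's body presses on something with over 40 N, if the wrist force passes 120 N, or if a joint passes its speed limit or range.

### The arm

A 6-joint arm with a two-finger parallel gripper is mounted at the origin on a cart in front of the work surface, level with it; the furniture and walls round the work are solid. World frame = base frame: x ahead of the robot, y to its left, z up, the work surface at z = 0. Lengths are in m, angles in rad, forces in N, time in s.
With the tool pointing down it reaches from about 0.275 to 0.825 m from the base axis. Payload 5.2 kg.
Tool frame: the origin (TCP) lies on the centre line of the jaws, within the pads' length; the fingertips stand 11 mm ahead of it and the grasp point (between the pads) lies 8 mm behind it; z points along the fingers, y is the direction in which the jaws open and shut (so a half turn about z gives the same grasp; the last joint's range is limited). The gripper opens to 93 mm and grips with 3 to 60 N. Pads are 15 mm wide; open, the fingers measure 128 mm over their backs; the gripper's body (75 mm by 188 mm) begins 65 mm behind the grasp point.
Start: joints at [1.037, 0.259, 1.535, -0, 1.348, -0.203], TCP at [0.179, 0.52, 0.23] pointing down, gripper open.
Joint ranges: [-3.14, 3.14], [-0.91, 2.08], [0.19, 2.58], [-1.22, 4.36], [0.22, 2.71], [-3.12, 3.12]. Speed limits (rad/s): [2.57, 2.57, 3.14, 3.14, 3.14, 3.14].

### API

Orientations are given as a unit quaternion [x, y, z, w].
In Python, from workcell import ctrl gives the robot as it stands.
- The arm moves only by the shell command python3 -m creep 'ROWS' [OPENING] [FORCE]. ROWS is JSON, a list of rows, each a list of 6 numbers: the shift along the tool's x, y, z in m, then the turn, a rotation vector about the tool's x, y, z in degrees. A call has 1 to 12 rows; each row shifts and turns the commanded pose from where the row before left it, along the tool's axes as they then stand; what a row does not reach is not made up. A row lasts 1/12 s, in which the tool goes at most 41.7 mm and 7.16 degrees, less where a joint would pass 70% of its speed; a pose out of reach is approached as far as the arm can. A call is refused whole if a number of a shift passes 0.0417 or a number of a turn 7.16, either way. A call with a gripper value outside its range is refused whole. OPENING is the opening in per cent of the stroke, from 0 (shut) to 100 (fully open), set as the call begins (- or left out, the last holds). The fingers move at their own pace and stop on an object; FORCE is the grip in N (left out, the last holds). Time passes only in rows, so rows that do not move let the fingers close. It gives the time, the measured TCP pose, the force and the opening at its end, in the units of the state.
- ctrl.state(): the state, without advancing time (a new reading comes with each control period).
- ctrl.camera(name): name is "side" or "top"; returns a dict with "color" (400x640x3 uint8, red, green, blue), "vfov" (degrees; the focal length in pixels is half the picture's height over the tangent of half this angle, whatever the lens; pixels are square), "cx", "cy" (the principal point, pixels), "distortion" ([k1, k2, p1, p2, k3] as OpenCV has them; the pictures are not rectified), "extrinsics" (4x4, takes a point from camera to world coordinates). Camera axes: x right, y down, z forward; pixel columns grow to the right and rows downward; lengths in m; the calibration is good to about 2 mm. A picture is of the moment at which its call begins. There is no depth.
- ctrl.close_job(): hands the job in, once; it reports no verdict.
Trained networks look in the newest picture that a camera, given by its name, has taken for a name from the list of things; names that differ only in an ending like _2 or _b are one class to them, and where a whole thing is asked for, a point or a joint stands for the part that bears it (a point fixed in the world has none). Each returns a list of dicts, best first, with "confidence" (0 to 1); they miss things now and then, are a little off and sometimes report something else, mostly with a low value. They report only what shows in the picture. A call takes as long as a camera call. They do not tell look-alikes from the thing itself.
- ctrl.search_frame(query, camera): "box" ([left, top, right, bottom] in pixels, round what is visible of it).
- ctrl.masks_of(query, camera): "mask" (400x640 bool, what is visible of it) and "box" ([left, top, right, bottom] in pixels, round what is visible of it).
- ctrl.spot_point(query, camera): "xy" ([column, row] in pixels: a listed point, or the origin of a listed thing).
The state is a dict: "time": time; "q": joint angles; "qvel": joint speeds; "joint_torque": joint torques, N m; "eef_pos": TCP position; "tool_rot": TCP orientation; "ft_force": force on the tool from outside, world axes, zero at the start; "torque": the same for the moment, N m; "grip_width": finger opening in m.
Only numpy, scipy, OpenCV 4.12 (cv2) and the standard library are available. Lean on these libraries where they do the work, as an engineer would, in place of code of your own. Each camera call takes 0.05 s, during which the arm holds its last target.

## Working session

There is one attempt and no reset: what is moved stays moved. The work goes in short steps, Python scripts to look and compute and a shell command to move; the robot and the scene stay as the last step left them, time stands still between calls to the robot, and variables do not carry over. Pictures are saved under pics/ and viewed, and the job is handed in when it is done.

```bash
ls; mkdir -p pics
python3 - <<'E'
from workcell import ctrl
import cv2
for n in("side","top"):
    c=ctrl.camera(n); cv2.imwrite(f"pics/{n}0.png",c["color"][:,:,::-1])
    print(n,c["vfov"],c["cx"],c["cy"],c["distortion"],c["extrinsics"])
    for t in("glue_board","long_pad","short_pad","long_bearer","short_bearer","rail","strip"):
        print(t,[( [int(v) for v in d["box"]],round(d["confidence"],2)) for d in ctrl.masks_of(t,n)])
print(ctrl.state())
E
```

```text
pics
side 53.97405231256464 320.27269239202 194.67667029634526 [-0.0381359  0.         0.         0.         0.       ] [[ 0.92697022 -0.19820688  0.31849686  0.09958998]
 [-0.37513291 -0.49255693  0.78527891 -1.01842823]
 [ 0.00123015 -0.84740882 -0.53093953  0.67061959]
 [ 0.          0.          0.          1.        ]]
glue_board [([293, 162, 365, 211], 0.76)]
long_pad [([302, 189, 362, 200], 0.71)]
short_pad [([301, 163, 338, 178], 0.66)]
long_bearer [([253, 136, 270, 165], 0.59)]
short_bearer [([308, 240, 345, 280], 0.77), ([314, 284, 376, 330], 0.77), ([302, 188, 357, 202], 0.18)]
rail []
strip [([363, 220, 409, 274], 0.97)]
top 50.663208813542795 319.0789914529962 201.8014974305701 [-0.07866489  0.          0.          0.          0.        ] [[-0.01272889 -0.98844215  0.15106323  0.2992741 ]
 [-0.99991239  0.01203409 -0.00551276 -0.06808301]
 [ 0.00363114 -0.15112016 -0.98850873  1.19902051]
 [ 0.          0.          0.          1.        ]]
glue_board [([239, 147, 337, 218], 0.69)]
long_pad [([299, 156, 329, 214], 0.86), ([376, 167, 450, 180], 0.52)]
short_pad [([246, 160,
[... 163 characters left out ...]
447, 181], 0.76)]
{'time': 0.8, 'q': array([ 1.03719606e+00,  2.58556132e-01,  1.53502016e+00,  2.44602613e-05,
        1.34801220e+00, -2.02781315e-01]), 'qvel': array([ 0.00169886, -0.00029999, -0.00107727,  0.0006536 ,  0.00016684,
        0.00048729]), 'joint_torque': array([-1.66223331e-04, -4.37146854e+01, -2.84291857e+01,  7.18559255e-02,
        3.09580599e-02, -2.24890886e-05]), 'eef_pos': array([0.17860527, 0.5201836 , 0.22966827]), 'tool_rot': array([ 1.64658897e-01,  9.86350570e-01,  6.23869508e-06, -1.03779287e-05]), 'ft_force': array([ 1.05425782,  0.52672258, -0.53752247]), 'torque': array([ 7.59888902e-03, -8.15027117e-05,  4.46112537e-02]), 'grip_width': 0.09301829475436135}
```

View pics/top0.png

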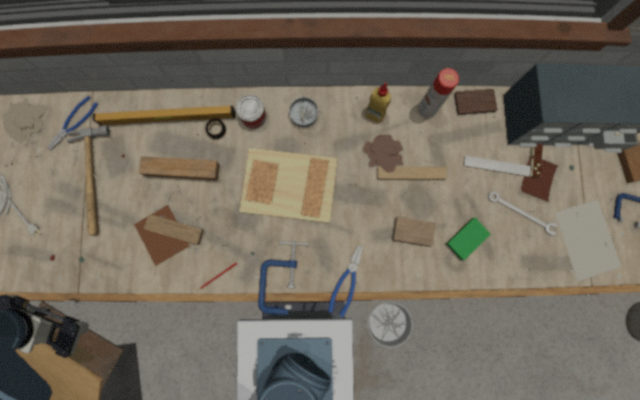

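View pics/side0.png

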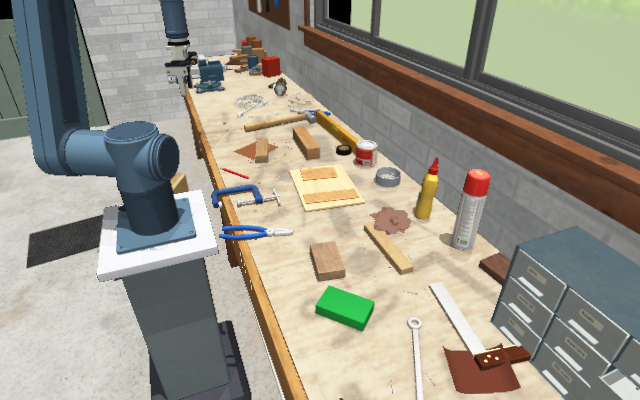

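Run:
```python
import cv2,numpy as np
a=cv2.imread("pics/top0.png");s=cv2.imread("pics/side0.png")
f=lambda i,x,y,w,h,k:cv2.resize(i[y:y+h,x:x+w],None,fx=k,fy=k,interpolation=cv2.INTER_CUBIC)
cv2.imwrite("pics/cA.png",np.vstack([f(a,125,140,130,130,3)]))
cv2.imwrite("pics/cT.png",np.vstack([np.hstack([f(a,130,140,100,66,4),f(a,130,200,100,66,4)]),np.hstack([f(a,370,140,100,66,4),f(a,380,205,100,66,4)])]))
cv2.imwrite("pics/cB.png",np.hstack([f(a,230,140,116,90,4),f(s,280,150,80,90,4)]))
```

```text
(no output)
```

View pics/cT.png

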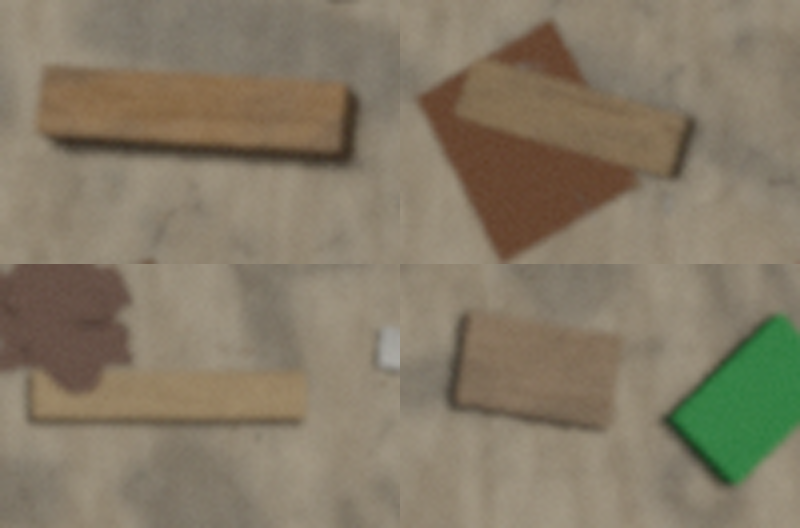

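View pics/cB.png

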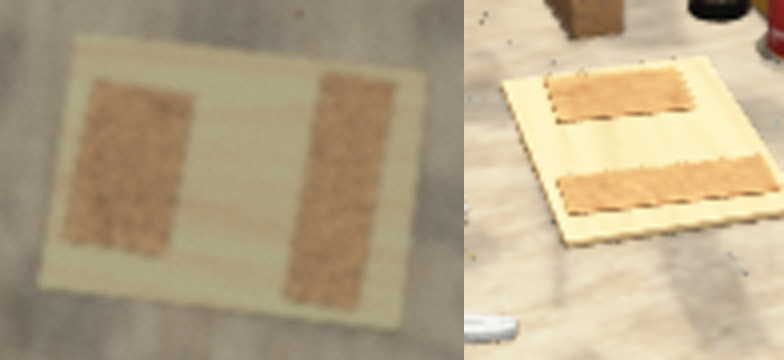

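```bash
cat > h.py <<'E'
import numpy as np,cv2
from scipy.optimize import least_squares,minimize
D=dict(glue_board=(.19,.26,.009),long_pad=(.054,.17,.003),short_pad=(.076,.12,.003),long_bearer=(.044,.16,.03),short_bearer=(.066,.11,.028),rail=(.05,.22,.045),strip=(.035,.2,.018))
def cal(c):
    f=200/np.tan(np.radians(c["vfov"])/2); K=np.array([[f,0,c["cx"]],[0,f,c["cy"]],[0,0,1.]])
    T=np.linalg.inv(c["extrinsics"]); return K,np.array(c["distortion"],float),T
def proj(P,C):
    K,d,T=C; return cv2.projectPoints(np.asarray(P,float).reshape(-1,3),cv2.Rodrigues(T[:3,:3])[0],T[:3,3],K,d)[0].reshape(-1,2)
def face(n,p,z):
    w,l,_=D[n]; c,s=np.cos(p[2]),np.sin(p[2]); X=np.array([[-w,-l],[w,-l],[w,l],[-w,l]])/2
    return np.c_[X@np.array([[c,s],[-s,c]])+p[:2],np.full(4,z)]
def unproj(uv,z,C):
    K,d,T=C; r=cv2.undistortPoints(np.array([[uv]],float),K,d)[0,0]; R=T[:3,:3].T; o=-R@T[:3,3]; v=R@np.r_[r,1]; return (o+v*(z-o[2])/v[2])[:2]
def fitc(n,uv,z,C):
    "corner fit; z = top height"
    uv=np.array(uv,float); W=np.array([unproj(u,z,C) for u in uv]); m=W.mean(0)
    e=[(W[(i+1)%4]-W[i]) for i in range(4)]; i=0 if np.hypot(*e[0])+np.hypot(*e[2])>np.hypot(*e[1])+np.hypot(*e[3]) else 1
    v=e[i]-e[i+2]; yaw=np.arctan2(v[1],v[0])-np.pi/2; yaw=(yaw+np.pi/2)%np.pi-np.pi/2
    return np.r_[m,yaw]
def refine(n,p,z,im,C,sig=1.0,edges=(0,1,2,3)):
    g=cv2.GaussianBlur(cv2.cvtColor(im,cv2.COLOR_RGB2LAB).astype(np.float32),(0,0),sig)
    gx=cv2.Sobel(g,cv2.CV_32F,1,0);gy=cv2.Sobel(g,cv2.CV_32F,0,1)
    M=np.sqrt((gx**2+gy**2).sum(2)); t=np.linspace(.06,.94,60)[:,None]
    def cost(d):
        q=p+d*np.array([.001,.001,.01]); F=face(n,q,z); s=0
        for i in edges:
            uv=proj(F[i]*(1-t)+F[(i+1)%4]*t,C).astype(np.float32)
            s+=cv2.remap(M,uv[:,0:1],uv[:,1:2],cv2.INTER_CUBIC).mean()
        return -s
    r=minimize(cost,[0,0,0],method="Nelder-Mead",options=dict(initial_simplex=[[0,0,0],[3,0,0],[0,3,0],[0,0,3]]))
    return p+r.x*np.array([.001,.001,.01])
def draw(im,items,C,fn,crop,k):
    x,y,w,h=crop; o=cv2.resize(im[y:y+h,x:x+w,::-1],None,fx=k,fy=k,interpolation=cv2.INTER_CUBIC)
    for n,p,z in items:
        for zz,col in((z,(0,0,255)),(z-D[n][2],(255,0,0))):
            uv=((proj(face(n,p,zz),C)-[x,y]+.5)*k-.5)
            cv2.polylines(o,[np.round(uv*16).astype(int)],True,col,1,cv2.LINE_AA,4)
    cv2.imwrite(fn,o)
E
cat > m0.py <<'E'
from h import *
import pickle,os
from workcell import ctrl
if not os.path.exists("c0.pkl"):
    pickle.dump({n:ctrl.camera(n) for n in("top","side")},open("c0.pkl","wb"))
c=pickle.load(open("c0.pkl","rb")); C=cal(c["top"]); S=cal(c["side"])
k=lambda L,x,y:[(x+(a+.5)/4-.5,y+(b+.5)/4-.5) for a,b in L]
I=dict(rail=(k([(42,66),(350,85),(343,153),(38,135)],130,140),.045),long_bearer=(k([(75,62),(292,118),(275,178),(57,117)],130,200),.03),
strip=(k([(30,108),(307,106),(305,152),(30,154)],370,140),.018),short_bearer=(k([(70,50),(220,72),(210,165),(60,140)],380,205),.028),
glue_board=(k([(78,35),(428,72),(400,328),(38,288)],230,140),.009),long_pad=(k([(322,72),(397,80),(360,308),(285,298)],230,140),.012),short_pad=(k([(95,80),(192,95),(165,255),(65,240)],230,140),.012))
out=[];P={}
for n,(uv,z) in I.items():
    p=fitc(n,uv,z,C); q=refine(n,p,z,c["top"]["color"],C); r=refine(n,q,z,c["side"]["color"],S)
    print(n,p.round(4),q.round(4),"side",r.round(4)); out.append((n,q,z)); P[n]=q
draw(c["top"]["color"],out,C,"pics/f1.png",(125,135,215,130),3)
draw(c["top"]["color"],out,C,"pics/f2.png",(365,135,130,130),4)
draw(c["side"]["color"],out,S,"pics/f3.png",(240,120,180,170),3)
E
python3 m0.py
```

```text
rail [ 0.5799  0.3234 -0.077 ] [ 0.5818  0.3257 -0.0786] side [ 0.5805  0.3283 -0.084 ]
long_bearer [ 0.4052  0.3344 -0.2646] [ 0.4077  0.3385 -0.2807] side [ 0.406   0.3382 -0.2841]
strip [ 0.5629 -0.3421 -0.002 ] [ 0.5649 -0.337  -0.018 ] side [ 0.5622 -0.3409 -0.0206]
short_bearer [ 0.3918 -0.3401 -0.1699] [ 0.3878 -0.3403 -0.1794] side [ 0.3857 -0.3371 -0.2117]
glue_board [ 0.5327  0.0123 -0.1219] [ 0.5341  0.0128 -0.1283] side [ 0.5339  0.0142 -0.1274]
long_pad [ 0.5245 -0.0634  1.4007] [ 0.5235 -0.0622  1.3911] side [ 0.5215 -0.0647  1.4047]
short_pad [0.542  0.0883 1.4056] [0.5412 0.0885 1.3903] side [0.5387 0.0847 1.3907]
```

View pics/f1.png

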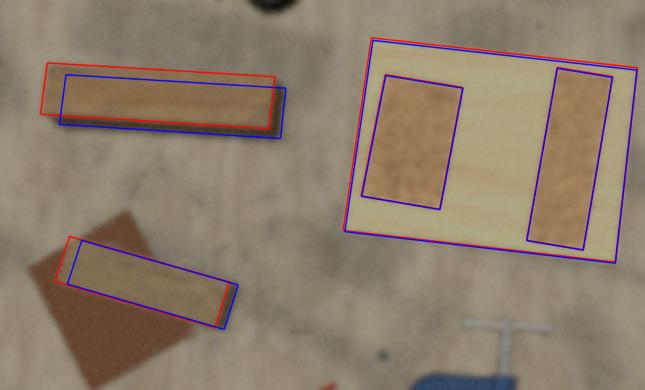

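View pics/f2.png

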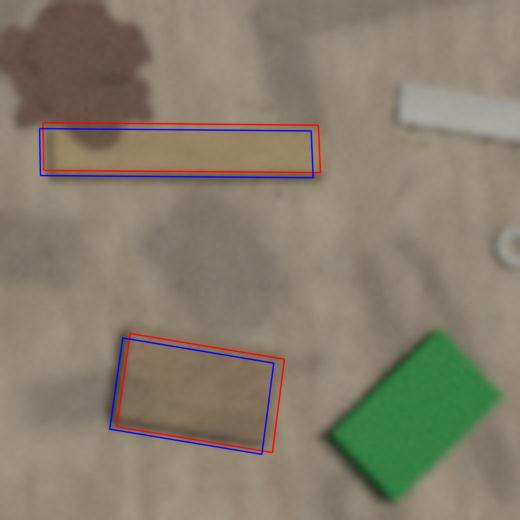

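View pics/f3.png

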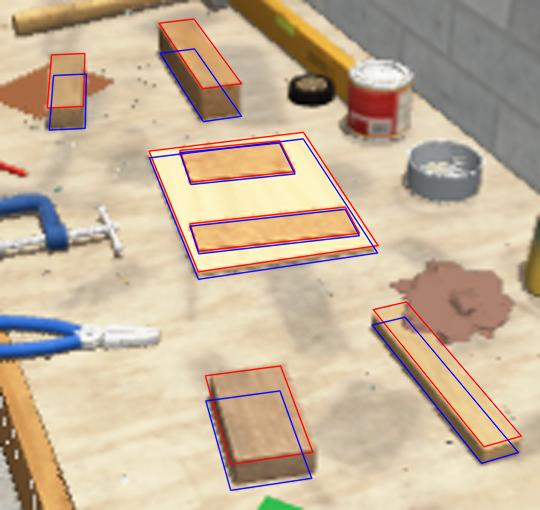

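```bash
cat >> h.py <<'E'
def edges(n,p,z,C):
    T=face(n,p,z);B=face(n,p,z-D[n][2]); cam=-C[2][:3,:3].T@C[2][:3,3]; E=[]
    for i in range(4):
        j=(i+1)%4; E.append((T[i],T[j]))
        d=T[j]-T[i]; nrm=np.array([d[1],-d[0],0])
        if D[n][2]>.01 and nrm@(cam-(T[i]+T[j])/2)>0: E.append((B[i],B[j]))
    return E
def joint(n,p,z,views,sigs=(2,1.2,.8),cap=60,scale=1):
    t=np.linspace(.05,.95,80)[:,None]
    for sig in sigs:
        G=[]
        for im,C in views:
            g=cv2.GaussianBlur(cv2.cvtColor(im,cv2.COLOR_RGB2LAB).astype(np.float32),(0,0),sig)
            G.append((cv2.Sobel(g,cv2.CV_32F,1,0),cv2.Sobel(g,cv2.CV_32F,0,1),C))
        def cost(d):
            q=p+d*np.array([.001,.001,.01]); s=0
            for gx,gy,C in G:
                for a,b in edges(n,q,z,C):
                    uv=proj(a*(1-t)+b*t,C).astype(np.float32); e=uv[-1]-uv[0]; L=np.hypot(*e); e/=L
                    f=lambda g:cv2.remap(g,uv[:,0:1],uv[:,1:2],cv2.INTER_LINEAR).reshape(80,3)
                    v=f(gx)*-e[1]+f(gy)*e[0]; s+=L*np.minimum(np.sqrt((v**2).sum(1)),cap).mean()
            return -s
        r=min((minimize(cost,x0,method="Nelder-Mead",options=dict(initial_simplex=np.array(x0)+np.array([[0,0,0],[3,0,0],[0,3,0],[0,0,3]])*scale*sig/2)) for x0 in([0,0,0],[-2*scale,-2*scale,0],[2*scale,-2*scale,0])),key=lambda r:r.fun)
        p=p+r.x*np.array([.001,.001,.01])
    return p
E
cat >> m0.py <<'E'
print()
out=[];V=[(c["top"]["color"],C),(c["side"]["color"],S)]
for n,(uv,z) in I.items():
    p=fitc(n,uv,z,C); a=joint(n,p,z,V[:1]);b=joint(n,p,z,V[1:]);q=joint(n,p,z,V)
    print(n,p.round(4),"top",a.round(4),"side",b.round(4),"both",q.round(4)); out.append((n,q,z)); P[n]=q
draw(c["top"]["color"],out,C,"pics/f1.png",(125,135,215,130),3)
draw(c["top"]["color"],out,C,"pics/f2.png",(365,135,130,130),4)
draw(c["side"]["color"],out,S,"pics/f3.png",(240,120,180,170),3)
E
python3 m0.py|sed -n '/^$/,$p'
```

```text
rail [ 0.5799  0.3234 -0.077 ] top [ 0.5813  0.3257 -0.0793] side [ 0.5792  0.322  -0.0179] both [ 0.5814  0.3255 -0.0663]
long_bearer [ 0.4052  0.3344 -0.2646] top [ 0.4059  0.3323 -0.3139] side [ 0.4028  0.3356 -0.3286] both [ 0.4071  0.3379 -0.312 ]
strip [ 0.5629 -0.3421 -0.002 ] top [ 0.5572 -0.3396 -0.0051] side [ 0.561  -0.3408  0.0229] both [ 0.5578 -0.3395 -0.0099]
short_bearer [ 0.3918 -0.3401 -0.1699] top [ 0.3914 -0.3348 -0.1785] side [ 0.3905 -0.3403 -0.1479] both [ 0.3914 -0.3349 -0.1769]
glue_board [ 0.5327  0.0123 -0.1219] top [ 0.5336  0.0128 -0.1275] side [ 0.5317  0.0102 -0.122 ] both [ 0.5334  0.0128 -0.1266]
long_pad [ 0.5245 -0.0634  1.4007] top [ 0.524  -0.0629  1.3926] side [ 0.5225 -0.0642  1.3526] both [ 0.5238 -0.0629  1.3929]
short_pad [0.542  0.0883 1.4056] top [0.5414 0.0888 1.3792] side [0.5381 0.0829 1.3524] both [0.5415 0.0887 1.3782]
```

```bash
cat >> h.py <<'E'
def rect(im,C,z,x0,y0,w,h,mm=.5):
    "metric view: columns = -y (from y0 down), rows = -x (from x0 down), size w(y) x h(x) m"
    s=mm/1000; nx,ny=int(w/s),int(h/s)
    u,v=np.meshgrid(np.arange(nx),np.arange(ny)); P=np.c_[(x0-v*s).ravel(),(y0-u*s).ravel(),np.full(u.size,z)]
    uv=proj(P,C).astype(np.float32).reshape(ny,nx,2); return cv2.remap(im,uv[...,0],uv[...,1],cv2.INTER_CUBIC)
E
python3 - <<'E'
from h import *
import pickle
c=pickle.load(open("c0.pkl","rb"))
o=[]
for n in("top","side"):
    C=cal(c[n]); r=rect(c[n]["color"],C,.012,.66,.18,.34,.26); 
    lab=cv2.cvtColor(cv2.GaussianBlur(r,(0,0),1.5),cv2.COLOR_RGB2LAB).astype(int); a=lab[...,1]
    t,m=cv2.threshold(a.astype(np.uint8),0,255,cv2.THRESH_OTSU)
    m=cv2.morphologyEx(m,cv2.MORPH_OPEN,np.ones((9,9)))
    for cn in cv2.findContours(m,0,1)[0]:
        if cv2.contourArea(cn)<15000: continue
        M=cv2.moments(cn); th=.5*np.arctan2(2*M["mu11"],M["mu20"]-M["mu02"])
        R=cv2.minAreaRect(cn); cx,cy=M["m10"]/M["m00"],M["m01"]/M["m00"]
        # pixel dir (cos,sin) -> world (dx,dy)=(-sin,-cos)
        yaw=np.arctan2(-np.cos(th),-np.sin(th))-np.pi/2
        print(n,t,"xy",round(.66-cy*.0005,4),round(.18-cx*.0005,4),"yaw",round((yaw+.3)%np.pi-.3,4),R[1][0]/2,R[1][1]/2,round(R[2],2),"rectc",round(.66-R[0][1]*.0005,4),round(.18-R[0][0]*.0005,4))
    o.append(r[::2,::2])
cv2.imwrite("pics/r.png",np.hstack(o)[:,:,::-1])
for i,(z,x0,y0,w,h) in enumerate([(.045,.64,.46,.28,.12),(.03,.46,.45,.22,.12),(.018,.62,-.22,.24,.12),(.028,.45,-.26,.16,.12)]):
    cv2.imwrite(f"pics/r{i}.png",np.vstack([rect(c[n]["color"],cal(c[n]),z,x0,y0,w,h,.4) for n in("top","side")])[:,:,::-1])
E
```

```text
top 131.0 xy 0.5417 0.089 yaw 1.3888 78.90081024169922 118.83125305175781 10.35 rectc 0.5424 0.0895
top 131.0 xy 0.524 -0.0623 yaw 1.3906 53.93896484375 168.01718139648438 10.35 rectc 0.524 -0.0624
side 132.0 xy 0.5403 0.0872 yaw 1.3814 81.61959075927734 120.68026733398438 10.12 rectc 0.5402 0.0884
side 132.0 xy 0.5214 -0.0627 yaw 1.3931 58.30828094482422 171.3521270751953 10.09 rectc 0.5219 -0.0626
```

View pics/r.png

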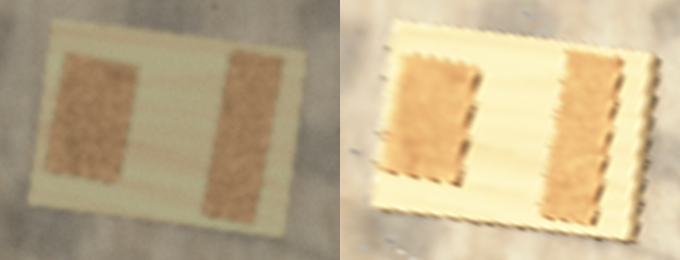

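View pics/r0.png

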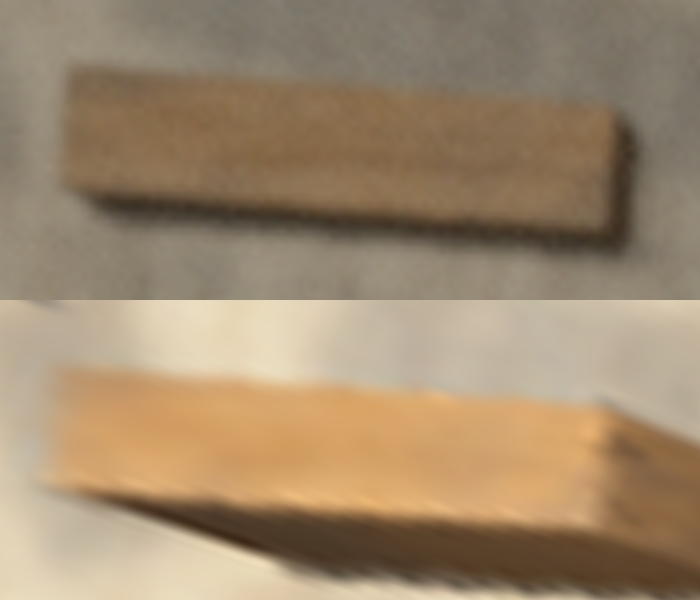

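View pics/r1.png

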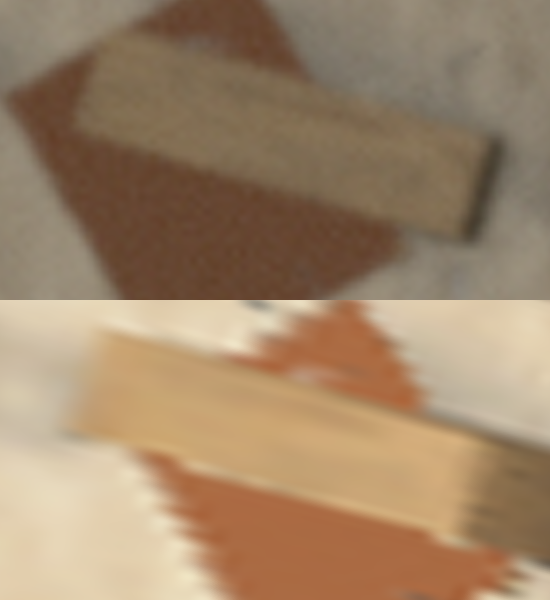

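View pics/r2.png

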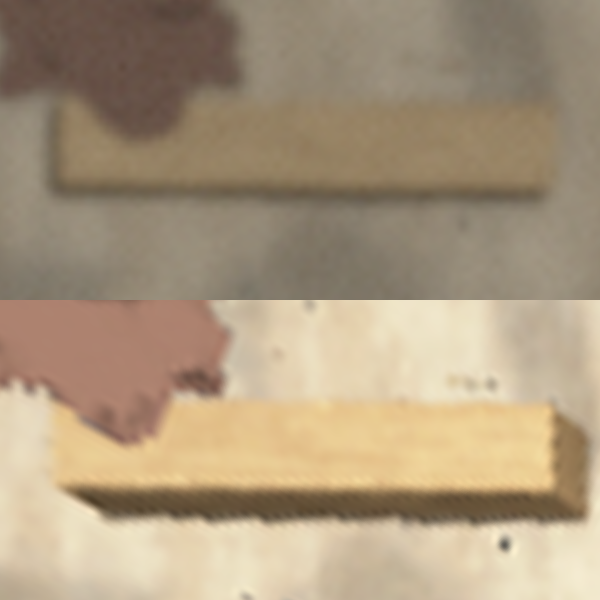

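View pics/r3.png

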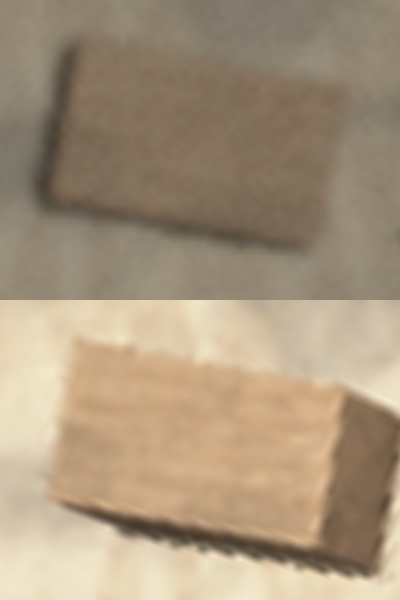

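Look-alikes in the top picture:
- **Long narrow bearer:** timber on the brown sheet at (172,230). Not the rail at (180,168), which is thicker and longer.
- **Short wide bearer:** plain timber at (413,231). Not the green block at (468,239), nor the dark brown block at (475,101).
- **Strip:** thin piece at (412,173). Not the metal rule at (497,165).

The crops show the long bearer as a flat plain block with a length of about 161 mm measured, so I'll reach for that first.

```bash
cat > t.py <<'E'
import sys,numpy as np
from workcell import ctrl
from scipy.spatial.transform import Rotation as R
s=ctrl.state();p=s["eef_pos"];r=R.from_quat(s["tool_rot"]).as_matrix()
j=np.degrees(np.arctan2(r[1,1],r[0,1]))
print("t",round(s["time"],2),"p",p.round(4),"jaw",round(j,2),"tilt",np.degrees(np.arccos(-r[2,2])).round(2),"w",round(s["grip_width"],4),"F",s["ft_force"].round(1),"q6",round(s["q"][5],2))
if len(sys.argv)>4:
    x,y,z,J=map(float,sys.argv[1:5]); d=r.T@(np.array([x,y,z])-p); w=(J-j+90)%180-90
    print("shift tool",d.round(4),"tool-z turn",round(-w,2))
E
python3 t.py .406 .3365 .015 -15.2
python3 -m creep '[[-0.0344,-0.0125,0,0,0,0],[-0.0344,-0.0125,0,0,0,0],[-0.0344,-0.0125,0,0,0,0],[-0.0344,-0.0125,0,0,0,0],[-0.0344,-0.0125,0,0,0,0],[-0.0344,-0.0125,0,0,0,0],[-0.0344,-0.0125,0,0,0,0],[-0.0344,-0.0125,0,0,0,0],[0,0,0,0,0,0]]' 100
python3 t.py .406 .3365 .015 -15.2
```

```text
t 0.9 p [0.1786 0.5202 0.2297] jaw 71.05 tilt 0.0 w 0.0928 F [0.  0.6 0.8] q6 -0.2
shift tool [-0.2747 -0.0999  0.2147] tool-z turn 86.25
time: 1.65
eef_pos: [0.4114, 0.3324, 0.2296]
tool_rot: [0.167, 0.986, -0.001, 0.002]
ft_force: [0.5, 0.8, -0.3]
grip_width: 0.093
t 1.65 p [0.4114 0.3324 0.2296] jaw 70.75 tilt 0.19 w 0.093 F [ 0.5  0.8 -0.3] q6 -0.76
shift tool [0.0072 0.0022 0.2146] tool-z turn 85.95
```

```bash
python3 -m creep '[[0,0,0.012,0,0,7.16],[0,0,0.012,0,0,7.16],[0,0,0.012,0,0,7.16],[0,0,0.012,0,0,7.16],[0,0,0.012,0,0,7.16],[0,0,0.012,0,0,7.16],[0,0,0.012,0,0,7.16],[0,0,0.012,0,0,7.16],[0,0,0.012,0,0,7.16],[0,0,0.012,0,0,7.16],[0,0,0.012,0,0,7.16],[0,0,0,0,0,7.16]]'
python3 -m creep '[[0,0,0,0,0,0],[0,0,0,0,0,0]]'
python3 t.py .406 .3365 .015 -15.2
python3 -c "
from workcell import ctrl;from h import *
for n in('top','side'):
    c=ctrl.camera(n);cv2.imwrite(f'pics/a_{n}.png',cv2.resize(c['color'][120:290,110:310] if n=='top' else c['color'][60:220,180:360],None,fx=3,fy=3)[:,:,::-1])
"
```

```text
time: 2.65
eef_pos: [0.4047, 0.3358, 0.0954]
tool_rot: [0.795, 0.607, -0.002, -0.0]
ft_force: [-0.5, -0.5, 0.0]
grip_width: 0.0927
time: 2.82
eef_pos: [0.4063, 0.3365, 0.0977]
tool_rot: [0.791, 0.611, 0.0, -0.0]
ft_force: [0.3, -0.0, 1.5]
grip_width: 0.093
t 2.82 p [0.4063 0.3365 0.0977] jaw -14.65 tilt 0.01 w 0.093 F [ 0.3 -0.   1.5] q6 0.74
shift tool [-0.0001 -0.0003  0.0827] tool-z turn 0.55
```

View pics/a_side.png

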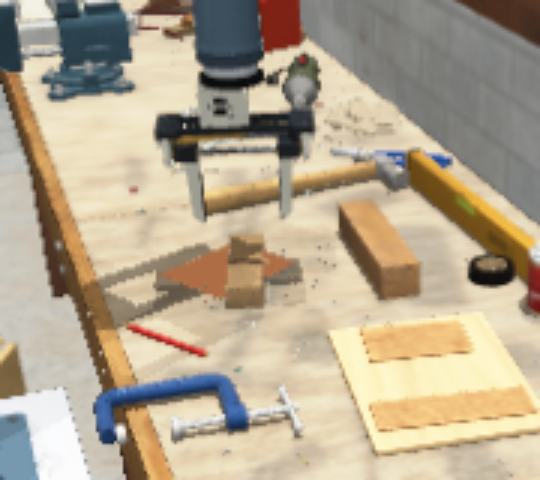

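The side crop shows the open jaws above the long bearer at about (245,270), astride its width. I'll go down and grip.

```bash
python3 -m creep '[[0,0,0.025,0,0,0.5],[0,0,0.025,0,0,0],[0,0,0.017,0,0,0],[0,0,0.01,0,0,0],[0,0,0.005,0,0,0],[0,0,0,0,0,0],[0,0,0,0,0,0]]' 100 30
python3 t.py .406 .3365 .015 -15.2
python3 -m creep '[[0,0,0,0,0,0],[0,0,0,0,0,0],[0,0,0,0,0,0],[0,0,0,0,0,0],[0,0,0,0,0,0],[0,0,0,0,0,0],[0,0,0,0,0,0],[0,0,0,0,0,0]]' 0 30
python3 t.py
```

```text
time: 3.5
eef_pos: [0.407, 0.3366, 0.0163]
tool_rot: [0.795, 0.606, 0.001, 0.0]
ft_force: [-0.6, -0.1, 0.6]
grip_width: 0.0928
t 3.5 p [0.407  0.3366 0.0163] jaw -15.33 tilt 0.06 w 0.0928 F [-0.6 -0.1  0.6] q6 0.75
shift tool [-0.0003 -0.0009  0.0013] tool-z turn -0.13
time: 4.17
eef_pos: [0.4062, 0.3362, 0.0156]
tool_rot: [0.795, 0.606, -0.0, -0.0]
ft_force: [-0.8, 0.6, 0.6]
grip_width: 0.0445
t 4.17 p [0.4062 0.3362 0.0156] jaw -15.38 tilt 0.03 w 0.0445 F [-0.8  0.6  0.6] q6 0.75
```

```bash
python3 -m creep '[[0,0,-0.01,0,0,0],[0,0,-0.02,0,0,0],[0,0,-0.02,0,0,0],[0,0,-0.02,0,0,-6.8],[0,0,-0.02,0,0,-6.8],[0,0,-0.02,0,0,-6.8],[0,0,-0.01,0,0,-6.8],[0,0,0,0,0,-6.8],[0,0,0,0,0,-6.8],[0,0,0,0,0,-6.8],[0,0,0,0,0,-6.8]]'
python3 -m creep '[[0,0,0,0,0,-6.8],[0,0,0,0,0,-6.8],[0,0,0,0,0,-6.8],[0,0,0,0,0,-6.8],[0,0,0,0,0,-6.8],[0,0,0,0,0,-6.8],[0,0,0,0,0,0],[0,0,0,0,0,0]]'
python3 t.py .5228 -.0626 .028 79.7
python3 -c "
from workcell import ctrl;from h import *
for n in('top','side'):
    c=ctrl.camera(n);cv2.imwrite(f'pics/b_{n}.png',cv2.resize(c['color'][120:290,110:310] if n=='top' else c['color'][60:220,180:360],None,fx=3,fy=3)[:,:,::-1])
"
```

```text
time: 5.08
eef_pos: [0.4063, 0.3362, 0.1364]
tool_rot: [0.428, 0.904, 0.0, 0.0]
ft_force: [-1.1, -0.2, -1.5]
grip_width: 0.044
time: 5.75
eef_pos: [0.4064, 0.3362, 0.1361]
tool_rot: [0.09, 0.996, 0.0, 0.0]
ft_force: [0.6, 0.6, -1.5]
grip_width: 0.0438
t 5.75 p [0.4064 0.3362 0.1361] jaw 79.62 tilt 0.02 w 0.0438 F [ 0.6  0.6 -1.5] q6 -0.91
shift tool [-0.1863 -0.3713  0.1081] tool-z turn -0.08
```

View pics/b_side.png

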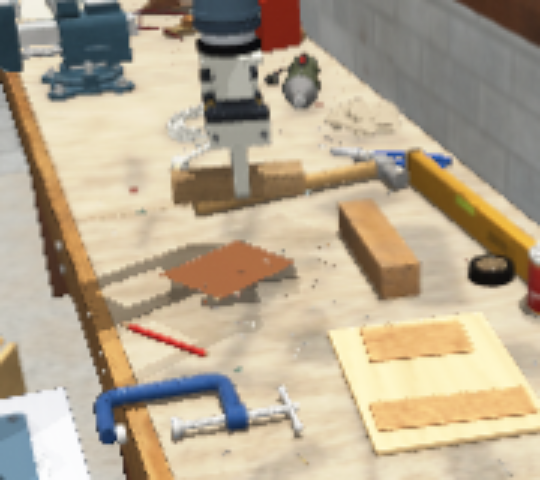

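```bash
python3 -m creep '[[-0.0133,-0.0265,0,0,0,0],[-0.0133,-0.0265,0,0,0,0],[-0.0133,-0.0265,0,0,0,0],[-0.0133,-0.0265,0,0,0,0],[-0.0133,-0.0265,0,0,0,0],[-0.0133,-0.0265,0,0,0,0],[-0.0133,-0.0265,0,0,0,0],[-0.0133,-0.0265,0,0,0,0],[-0.0133,-0.0265,0,0,0,0],[-0.0133,-0.0265,0,0,0,0],[-0.0133,-0.0265,0,0,0,0],[-0.0133,-0.0265,0,0,0,0]]'
python3 -m creep '[[-0.0133,-0.0265,0,0,0,0],[-0.0133,-0.0265,0,0,0,0],[0,0,0.02,0,0,0],[0,0,0.02,0,0,0],[0,0,0.02,0,0,0],[0,0,0.01,0,0,0],[0,0,0,0,0,0],[0,0,0,0,0,0]]'
python3 t.py .5228 -.0626 .0283 79.7
cat > snap.py <<'E'
import sys,pickle
from workcell import ctrl;from h import *
c={n:ctrl.camera(n) for n in("top","side")}; pickle.dump(c,open(f"{sys.argv[1]}.pkl","wb"))
z,x0,y0,w,h,mm=map(float,sys.argv[2:8])
v=[rect(c[n]["color"],cal(c[n]),z,x0,y0,w,h,mm) for n in("top","side")]
cv2.imwrite(f"pics/{sys.argv[1]}.png",(np.vstack(v) if w>h else np.hstack(v))[:,:,::-1])
E
python3 snap.py s1 .067 .66 .02 .18 .26 .5
```

```text
time: 6.85
eef_pos: [0.5076, -0.0064, 0.1359]
tool_rot: [0.09, 0.996, 0.0, 0.0]
ft_force: [0.3, 1.2, -1.2]
grip_width: 0.0439
time: 7.52
eef_pos: [0.5241, -0.0617, 0.0656]
tool_rot: [0.089, 0.996, 0.0, -0.0]
ft_force: [0.4, -0.5, -1.6]
grip_width: 0.0438
t 7.52 p [ 0.5241 -0.0617  0.0656] jaw 79.79 tilt 0.05 w 0.0438 F [ 0.4 -0.5 -1.6] q6 -1.72
shift tool [ 0.001  -0.0011  0.0373] tool-z turn 0.09
```

View pics/s1.png

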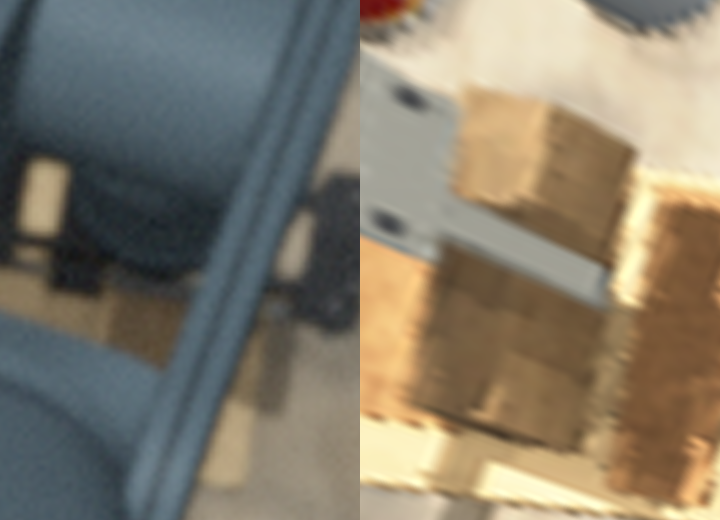

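```bash
python3 -m creep '[[0.001,-0.001,0.012,0,0,0],[0,0,0.012,0,0,0],[0,0,0.006,0,0,0],[0,0,0.004,0,0,0],[0,0,0.003,0,0,0],[0,0,0,0,0,0],[0,0,0,0,0,0],[0,0,0,0,0,0]]'
python3 t.py .5228 -.0626 .0283 79.7
```

```text
time: 8.28
eef_pos: [0.5235, -0.0627, 0.0292]
tool_rot: [0.089, 0.996, -0.0, 0.0]
ft_force: [0.1, -0.1, -1.5]
grip_width: 0.0438
t 8.28 p [ 0.5235 -0.0627  0.0292] jaw 79.83 tilt 0.06 w 0.0438 F [ 0.1 -0.1 -1.5] q6 -1.72
shift tool [0.0007 0.     0.0009] tool-z turn 0.13
```

```bash
python3 -m creep '[[0,0,0.001,0,0,0],[0,0,0,0,0,0],[0,0,0,0,0,0]]'
python3 -m creep '[[0,0,0,0,0,0],[0,0,0,0,0,0],[0,0,0,0,0,0],[0,0,0,0,0,0],[0,0,-0.01,0,0,0],[0,0,-0.025,0,0,0],[0,0,-0.035,0,0,0],[0,0,-0.035,0,0,0],[0,0,-0.02,0,0,0],[0,0,0,0,0,0]]' 75
python3 t.py .3932 -.3386 .015 -9.5
```

```text
time: 8.53
eef_pos: [0.5231, -0.0627, 0.0278]
tool_rot: [0.089, 0.996, -0.0, 0.0]
ft_force: [0.0, -1.0, -0.7]
grip_width: 0.0438
time: 9.37
eef_pos: [0.5261, -0.0636, 0.1586]
tool_rot: [0.089, 0.996, -0.001, 0.005]
ft_force: [0.8, -0.3, 1.7]
grip_width: 0.0699
t 9.37 p [ 0.5261 -0.0636  0.1586] jaw 79.84 tilt 0.59 w 0.0699 F [ 0.8 -0.3  1.7] q6 -1.72
shift tool [ 0.0838 -0.2939  0.1433] tool-z turn 89.34
```

```bash
python3 -m creep '[[0.0084,-0.0294,0,0,0,0],[0.0084,-0.0294,0,0,0,0],[0.0084,-0.0294,0,0,0,0],[0.0084,-0.0294,0,0,0,0],[0.0084,-0.0294,0,0,0,0],[0.0084,-0.0294,0,0,0,0],[0.0084,-0.0294,0,0,0,0],[0.0084,-0.0294,0,0,0,0],[0.0084,-0.0294,0,0,0,0],[0.0084,-0.0294,0,0,0,0]]' 100
python3 t.py .3932 -.3386 .015 -9.5
python3 snap.py s2 .042 .66 .18 .34 .26 .5
```

```text
time: 10.2
eef_pos: [0.3872, -0.338, 0.1523]
tool_rot: [0.089, 0.996, 0.0, -0.0]
ft_force: [0.4, 0.1, 0.2]
grip_width: 0.0931
t 10.2 p [ 0.3872 -0.338   0.1523] jaw 79.82 tilt 0.05 w 0.0931 F [0.4 0.1 0.2] q6 -2.33
shift tool [-0.0061  0.0004  0.1373] tool-z turn 89.32
```

View pics/s2.png

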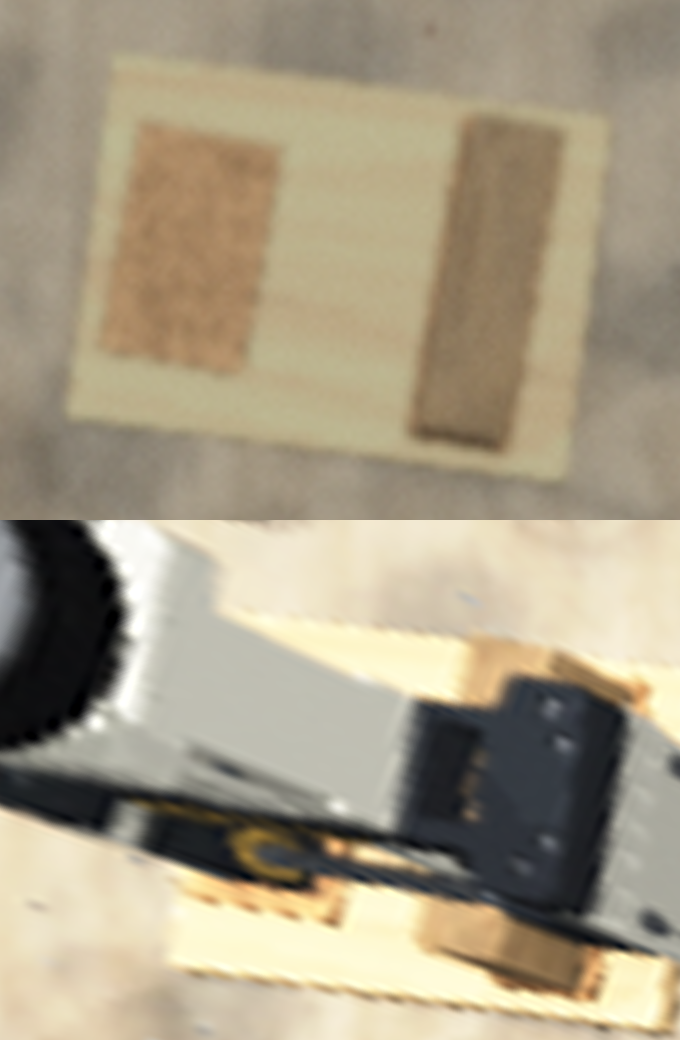

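```bash
cat > ov.py <<'E'
import sys,pickle
from h import *
# ov.py pkl cam out x y w h k  name,x,y,yaw,ztop ...
c=pickle.load(open(sys.argv[1]+".pkl","rb"))[sys.argv[2]]; C=cal(c); cr=[int(v) for v in sys.argv[4:8]];k=int(sys.argv[8])
it=[]
for a in sys.argv[9:]:
    n,*v=a.split(","); v=list(map(float,v)); it.append((n,np.array(v[:3]),v[3]))
draw(c["color"],it,C,f"pics/{sys.argv[3]}.png",cr,k)
E
python3 ov.py s2 top o2 285 140 60 85 7 long_bearer,.524,-.0624,1.391,.042 long_pad,.524,-.0624,1.391,.012
```

```text
(no output)
```

View pics/o2.png

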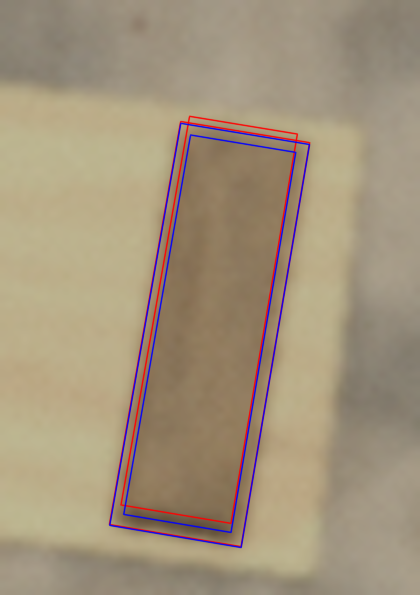

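```bash
python3 -m creep '[[-0.006,0,0.006,0,0,6.88],[0,0,0.006,0,0,6.87],[0,0,0.006,0,0,6.87],[0,0,0.006,0,0,6.87],[0,0,0.006,0,0,6.87],[0,0,0.006,0,0,6.87],[0,0,0.006,0,0,6.87],[0,0,0.006,0,0,6.87],[0,0,0.006,0,0,6.87],[0,0,0,0,0,6.87],[0,0,0,0,0,6.87],[0,0,0,0,0,6.87]]'
python3 -m creep '[[0,0,0,0,0,6.87],[0,0,0,0,0,0],[0,0,0,0,0,0]]'
python3 t.py .3932 -.3386 .015 -9.5
python3 -c "
from workcell import ctrl;from h import *
c=ctrl.camera('side');cv2.imwrite('pics/d.png',cv2.resize(c['color'][180:350,240:440],None,fx=3,fy=3)[:,:,::-1])"
```

```text
time: 11.3
eef_pos: [0.3943, -0.3369, 0.0981]
tool_rot: [0.725, 0.689, 0.0, -0.001]
ft_force: [0.2, -1.0, -0.6]
grip_width: 0.0934
time: 11.55
eef_pos: [0.3943, -0.3374, 0.0984]
tool_rot: [0.762, 0.648, 0.0, -0.0]
ft_force: [0.6, -0.1, -0.2]
grip_width: 0.0931
t 11.55 p [ 0.3943 -0.3374  0.0984] jaw -9.26 tilt 0.05 w 0.0931 F [ 0.6 -0.1 -0.2] q6 -0.76
shift tool [-0.0015 -0.0009  0.0834] tool-z turn 0.24
```

View pics/d.png

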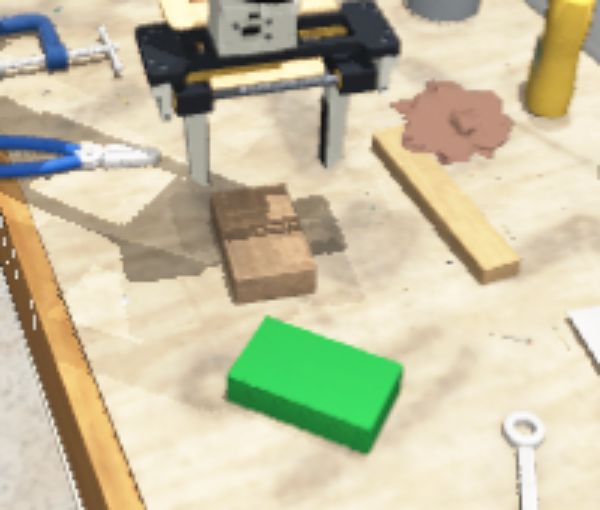

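The side crop shows the jaws astride the plain short bearer at about (265,245), well clear of the green block.

```bash
python3 -m creep '[[-0.001,-0.001,0.025,0,0,0.2],[0,0,0.025,0,0,0],[0,0,0.017,0,0,0],[0,0,0.01,0,0,0],[0,0,0.006,0,0,0],[0,0,0,0,0,0],[0,0,0,0,0,0]]' 100 30
python3 t.py .3932 -.3386 .015 -9.5
python3 -m creep '[[0,0,0,0,0,0],[0,0,0,0,0,0],[0,0,0,0,0,0],[0,0,0,0,0,0],[0,0,0,0,0,0],[0,0,0,0,0,0],[0,0,0,0,0,0]]' 0 30
python3 t.py
python3 -m creep '[[0,0,-0.01,0,0,0],[0,0,-0.02,0,0,0],[0,0,-0.02,0,0,0],[0,0,-0.02,0,0,-6.88],[0,0,-0.02,0,0,-6.88],[0,0,-0.02,0,0,-6.88],[0,0,-0.01,0,0,-6.88],[0,0,0,0,0,-6.88],[0,0,0,0,0,-6.88],[0,0,0,0,0,-6.88],[0,0,0,0,0,-6.88]]'
python3 -m creep '[[0,0,0,0,0,-6.88],[0,0,0,0,0,-6.88],[0,0,0,0,0,-6.88],[0,0,0,0,0,-6.88],[0,0,0,0,0,-6.88],[0,0,0,0,0,0],[0,0,0,0,0,0]]'
python3 t.py .541 .088 .028 79.5
```

```text
time: 12.18
eef_pos: [0.3934, -0.3393, 0.016]
tool_rot: [0.764, 0.645, -0.0, 0.0]
ft_force: [0.1, -0.8, 0.3]
grip_width: 0.0929
t 12.18 p [ 0.3934 -0.3393  0.016 ] jaw -9.64 tilt 0.02 w 0.0929 F [ 0.1 -0.8  0.3] q6 -0.76
shift tool [ 0.0007 -0.0003  0.001 ] tool-z turn -0.14
time: 12.77
eef_pos: [0.3932, -0.3392, 0.0161]
tool_rot: [0.764, 0.645, -0.0, 0.0]
ft_force: [-1.5, 1.3, 5.1]
grip_width: 0.0661
t 12.77 p [ 0.3932 -0.3392  0.0161] jaw -9.69 tilt 0.02 w 0.0661 F [-1.5  1.3  5.1] q6 -0.76
time: 13.68
eef_pos: [0.3931, -0.3388, 0.1361]
tool_rot: [0.377, 0.926, 0.0, 0.0]
ft_force: [0.7, -0.2, -0.8]
grip_width: 0.066
time: 14.27
eef_pos: [0.3932, -0.3389, 0.1358]
tool_rot: [0.091, 0.996, 0.0, 0.0]
ft_force: [-0.4, 0.6, -1.3]
grip_width: 0.0656
t 14.27 p [ 0.3932 -0.3389  0.1358] jaw 79.54 tilt 0.01 w 0.0656 F [-0.4  0.6 -1.3] q6 -2.31
shift tool [-0.0679  0.4467  0.1079] tool-z turn 0.04
```

```bash
python3 -m creep '[[-0.0045,0.0298,0,0,0,0],[-0.0045,0.0298,0,0,0,0],[-0.0045,0.0298,0,0,0,0],[-0.0045,0.0298,0,0,0,0],[-0.0045,0.0298,0,0,0,0],[-0.0045,0.0298,0,0,0,0],[-0.0045,0.0298,0,0,0,0],[-0.0045,0.0298,0,0,0,0],[-0.0045,0.0298,0,0,0,0],[-0.0045,0.0298,0,0,0,0],[-0.0045,0.0298,0,0,0,0],[-0.0045,0.0298,0,0,0,0]]'
python3 -m creep '[[-0.0045,0.0298,0,0,0,0],[-0.0045,0.0298,0,0,0,0],[-0.0045,0.0298,0,0,0,0],[0,0,0.02,0,0,0],[0,0,0.02,0,0,0],[0,0,0.02,0,0,0],[0,0,0.01,0,0,0],[0,0,0,0,0,0],[0,0,0,0,0,0],[0,0,0,0,0,0]]'
python3 t.py .541 .088 .0285 79.5
```

```text
time: 15.27
eef_pos: [0.5102, 0.0048, 0.1359]
tool_rot: [0.091, 0.996, 0.0, 0.0]
ft_force: [1.1, 0.1, -0.7]
grip_width: 0.0661
time: 16.1
eef_pos: [0.54, 0.0886, 0.0667]
tool_rot: [0.09, 0.996, 0.0, 0.001]
ft_force: [-0.1, 0.2, -1.0]
grip_width: 0.066
t 16.1 p [0.54   0.0886 0.0667] jaw 79.67 tilt 0.09 w 0.066 F [-0.1  0.2 -1. ] q6 -1.43
shift tool [-0.001  -0.0004  0.0382] tool-z turn 0.17
```

```bash
python3 -m creep '[[-0.001,0,0.013,0,0,0.2],[0,0,0.012,0,0,0],[0,0,0.006,0,0,0],[0,0,0.004,0,0,0],[0,0,0.003,0,0,0],[0,0,0.0005,0,0,0],[0,0,0,0,0,0],[0,0,0,0,0,0],[0,0,0,0,0,0]]'
python3 t.py .541 .088 .0285 79.5
python3 -m creep '[[0,0,0,0,0,0],[0,0,0,0,0,0],[0,0,0,0,0,0],[0,0,0,0,0,0],[0,0,-0.01,0,0,0],[0,0,-0.025,0,0,0],[0,0,-0.035,0,0,0],[0,0,-0.035,0,0,0],[0,0,-0.025,0,0,0],[0,0,0,0,0,0]]' 96
python3 t.py .581 .3255 .02 -4.2
```

```text
time: 16.85
eef_pos: [0.5406, 0.0885, 0.0281]
tool_rot: [0.091, 0.996, -0.0, 0.001]
ft_force: [-1.8, -0.6, 4.9]
grip_width: 0.0657
t 16.85 p [0.5406 0.0885 0.0281] jaw 79.54 tilt 0.08 w 0.0657 F [-1.8 -0.6  4.9] q6 -1.43
shift tool [-0.0004 -0.0004 -0.0004] tool-z turn 0.04
time: 17.68
eef_pos: [0.5437, 0.0886, 0.1639]
tool_rot: [0.091, 0.996, 0.0, 0.006]
ft_force: [0.9, 0.1, 0.3]
grip_width: 0.0892
t 17.68 p [0.5437 0.0886 0.1639] jaw 79.56 tilt 0.64 w 0.0892 F [0.9 0.1 0.3] q6 -1.43
shift tool [0.0078 0.2395 0.1442] tool-z turn 83.76
```

```bash
python3 -m creep '[[0.001,0.03,0,0,0,0],[0.001,0.03,0,0,0,0],[0.001,0.03,0,0,0,0],[0.001,0.03,0,0,0,0],[0.001,0.03,0,0,0,0],[0.001,0.03,0,0,0,0],[0.001,0.03,0,0,0,0],[0.001,0.03,0,0,0,0],[0,0,0,0,0,0]]' 100
python3 snap.py s3 .042 .66 .18 .34 .26 .5
python3 -m creep '[[0,0,0.005,0,0,6.98],[0,0,0.005,0,0,6.98],[0,0,0.005,0,0,6.98],[0,0,0.005,0,0,6.98],[0,0,0.005,0,0,6.98],[0,0,0.005,0,0,6.98],[0,0,0.005,0,0,6.98],[0,0,0.005,0,0,6.98],[0,0,0,0,0,6.98],[0,0,0,0,0,6.98],[0,0,0,0,0,6.98],[0,0,0,0,0,6.98]]'
python3 -m creep '[[0,0,0,0,0,0],[0,0,0,0,0,0]]'
python3 t.py .581 .3265 .02 -4.2
python3 ov.py s3 top o3 235 140 110 85 7 long_bearer,.524,-.0624,1.391,.042 short_bearer,.5417,.089,1.389,.04 glue_board,.5336,.0128,-.1275,.009
```

```text
time: 18.43
eef_pos: [0.5754, 0.3312, 0.1567]
tool_rot: [0.089, 0.996, 0.001, -0.0]
ft_force: [0.0, -0.9, -1.0]
grip_width: 0.0932
time: 19.53
eef_pos: [0.5757, 0.3243, 0.1171]
tool_rot: [0.735, 0.678, -0.001, 0.0]
ft_force: [0.2, -0.2, 0.9]
grip_width: 0.0932
time: 19.7
eef_pos: [0.5758, 0.3248, 0.1172]
tool_rot: [0.732, 0.682, -0.0, 0.0]
ft_force: [-0.1, 0.4, 0.0]
grip_width: 0.0928
t 19.7 p [0.5758 0.3248 0.1172] jaw -4.08 tilt 0.03 w 0.0928 F [-0.1  0.4  0. ] q6 0.42
shift tool [0.0021 0.0051 0.0972] tool-z turn 0.12
```

View pics/s3.png

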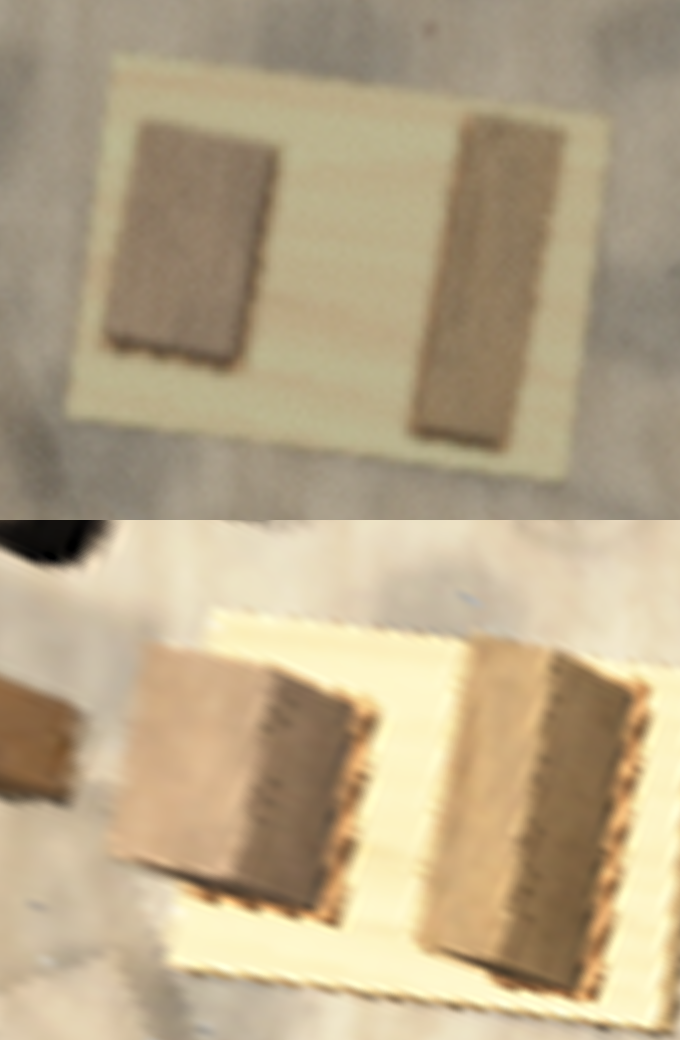

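View pics/o3.png

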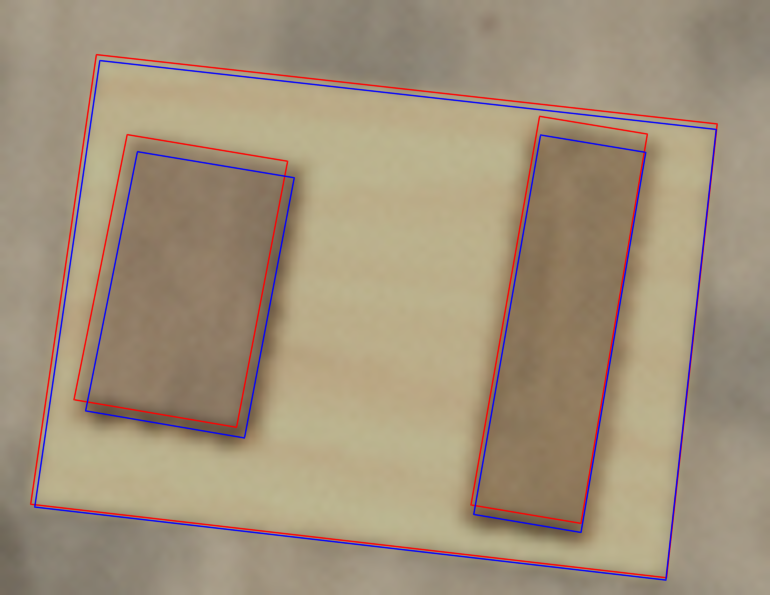

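Run:
```python
from h import *
import pickle
c=pickle.load(open("s3.pkl","rb"))["side"]
r=rect(c["color"],cal(c),.012,.64,.16,.3,.22,.4); cv2.imwrite("pics/g.png",r[:,:,::-1])
```

```text
(no output)
```

View pics/g.png

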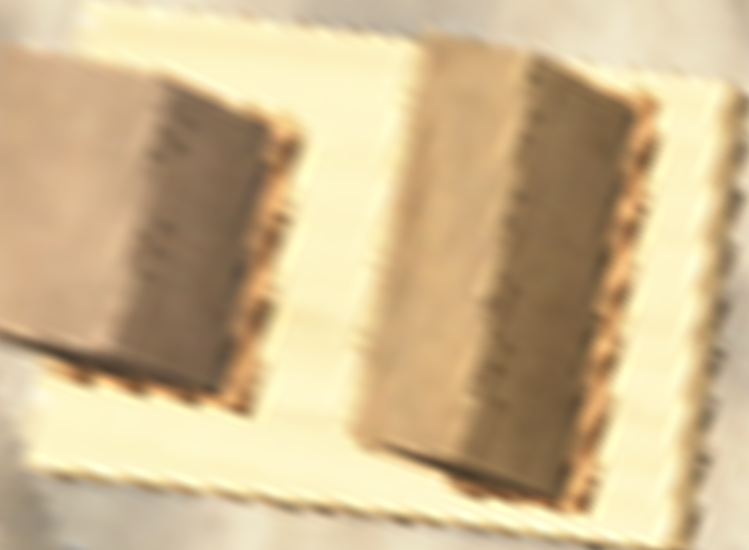

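```bash
cat > prof.py <<'E'
import sys,pickle
from h import *
# aligned pad-frame strips: u along pad x (jaw dir), averaged along length
def strip(im,C,z,p,hw,hl,axis,mm=.25):
    s=mm/1000; a=np.arange(-hw,hw,s); b=np.arange(-hl,hl,.001); c_,s_=np.cos(p[2]),np.sin(p[2])
    A,B=np.meshgrid(a,b); lx,ly=(A,B) if axis==0 else (B,A)
    P=np.c_[(p[0]+lx*c_-ly*s_).ravel(),(p[1]+lx*s_+ly*c_).ravel(),np.full(A.size,z)]
    uv=proj(P,C).astype(np.float32).reshape(*A.shape,2)
    return a,cv2.remap(im,uv[...,0],uv[...,1],cv2.INTER_CUBIC).astype(np.float32).mean(0)
if __name__=="__main__":
    rows=[]
    for nm,p,hw,hl in(("short",(.541,.088,1.389),.06,.035),("long",(.5228,-.0626,1.391),.06,.06)):
      for cam in("top","side"):
        for pk in("c0","s3"):
            c=pickle.load(open(pk+".pkl","rb"))[cam]
            a,m=strip(c["color"],cal(c),.012,p,hw,hl,0)
            r=cv2.resize(np.repeat(m[None],40,0),(720,40)); rows.append(np.clip(r*(1.5 if cam=="top" else 1),0,255))
        t=np.zeros((14,720,3),np.float32); 
        for mmv in range(-60,60,5): t[(0 if mmv%10 else -14):,int((mmv+60)*6)]=255
        rows.append(t)
    cv2.imwrite("pics/prof.png",np.vstack(rows)[:,:,::-1])
E
python3 prof.py
```

```text
[ WARN:0@0.849] global loadsave.cpp:1063 imwrite_ Unsupported depth image for selected encoder is fallbacked to CV_8U.
```

View pics/prof.png

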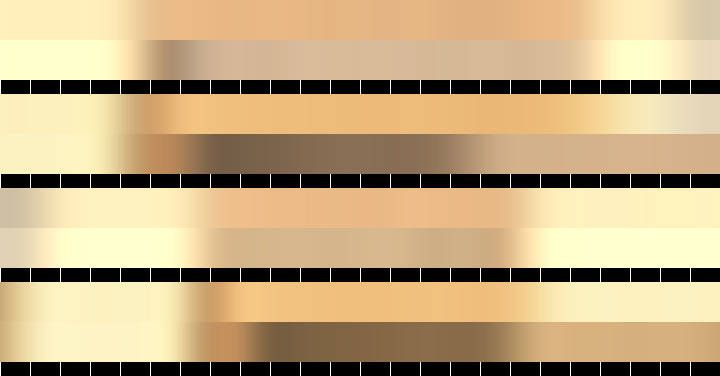

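Run:
```python
from prof import *
for nm,p,hw,hl in(("short",(.541,.088,1.389),.06,.03),("long",(.5228,-.0626,1.391),.06,.06)):
  for cam in("top","side"):
    for pk in("c0","s3"):
        c=pickle.load(open(pk+".pkl","rb"))[cam]
        a,m=strip(c["color"],cal(c),.012,p,hw,hl,0)
        r=m[:,2]; g=np.gradient(cv2.GaussianBlur(r[None],(0,0),2)[0])
        pk_=[(round(a[i]*1000,1),round(float(g[i]),1)) for i in range(2,len(g)-2) if abs(g[i])>.6 and abs(g[i])==abs(g[max(0,i-6):i+7]).max()]
        print(nm,cam,pk,pk_)
        print("   ",(a[::10]*1000).astype(int)[2:-2:1].tolist() if pk=="c0" and cam=="top" else "",r[::10].astype(int)[2:-2].tolist())
```

```text
short top c0 [(np.float64(-37.7), -1.1), (np.float64(38.8), 1.2)]
    [-54, -52, -49, -47, -44, -42, -39, -37, -34, -32, -29, -27, -24, -22, -19, -17, -14, -12, -9, -7, -4, -2, 0, 2, 5, 7, 10, 12, 15, 17, 20, 22, 25, 27, 30, 32, 35, 37, 40, 42, 45, 47, 50, 52] [124, 124, 124, 124, 124, 122, 116, 105, 95, 91, 89, 89, 88, 88, 88, 88, 88, 88, 87, 86, 86, 87, 87, 86, 86, 87, 87, 87, 85, 85, 85, 84, 85, 87, 88, 89, 92, 100, 111, 119, 122, 123, 121, 117]
short top s3 [(np.float64(-36.7), -2.0), (np.float64(-29.0), 1.2), (np.float64(39.8), 1.1)]
     [136, 136, 136, 136, 135, 133, 123, 107, 87, 75, 79, 90, 97, 100, 101, 100, 99, 100, 102, 103, 102, 102, 101, 102, 101, 101, 100, 100, 99, 99, 101, 100, 99, 98, 99, 101, 103, 109, 120, 130, 134, 135, 133, 128]
short side c0 [(np.float64(-40.0), -2.9), (np.float64(-31.7), 1.2), (np.float64(42.0), 1.4)]
     [188, 188, 187, 187, 183, 168, 142, 115, 105, 111, 123, 128, 126, 125, 124, 124, 124, 123, 122, 121, 121, 120, 120, 120, 120, 121, 121, 121, 121, 119, 119, 118, 118, 119, 121, 123, 130, 139, 150, 164, 177, 185, 189, 189]
short side s3 [(np.fl
[... 1029 characters left out ...]
7, 138, 137, 138, 137, 138, 138]
long side c0 [(np.float64(-57.2), 2.6), (np.float64(-28.7), -3.6), (np.float64(-21.7), 1.6), (np.float64(29.8), 1.8)]
     [169, 187, 193, 193, 191, 191, 191, 191, 191, 185, 161, 125, 105, 111, 126, 131, 129, 127, 127, 126, 126, 125, 125, 125, 125, 125, 125, 126, 125, 124, 124, 126, 131, 143, 160, 177, 188, 192, 192, 191, 191, 191, 191, 191]
long side s3 [(np.float64(-57.2), 2.6), (np.float64(-29.0), -3.9), (np.float64(-18.0), -1.4), (np.float64(25.8), 1.7)]
     [174, 191, 197, 197, 196, 196, 196, 196, 195, 186, 158, 120, 96, 92, 89, 76, 65, 64, 65, 67, 68, 68, 68, 70, 71, 73, 74, 74, 73, 73, 75, 82, 96, 113, 124, 127, 126, 126, 126, 126, 125, 125, 126, 126]
```

Run:
```python
from prof import *
for nm,p,hw,hl in(("short",(.541,.088,1.389),.08,.025),("long",(.5228,-.0626,1.391),.105,.014)):
  for cam in("top","side"):
    for pk in("c0","s3"):
        c=pickle.load(open(pk+".pkl","rb"))[cam]; C=cal(c)
        for z in ((.012,) if pk=="c0" else (.012,.04 if nm=="short" else .042)):
            a,m=strip(c["color"],C,z,p,hw,hl,1)
            g=np.gradient(cv2.GaussianBlur(m,(1,0),0) if 0 else m,axis=0); g=cv2.GaussianBlur(g,(1,15),0,sigmaY=3); g=g[:,np.argmax(abs(g).sum(0))]
            print(nm,cam,pk,z,[(round(float(a[i])*1000,1),round(float(g[i]),1)) for i in range(2,len(g)-2) if abs(g[i])>.5 and abs(g[i])==abs(g[max(0,i-8):i+9]).max()])
```

```text
short top c0 0.012 [(-60.7, -1.2), (59.5, 1.3)]
short top s3 0.012 [(-61.5, -1.6), (49.3, -1.6), (57.3, 2.9)]
short top s3 0.04 [(-55.2, -1.6), (53.0, -1.6), (61.0, 3.0)]
short side c0 0.012 [(-62.0, -2.5), (61.3, 4.2)]
short side s3 0.012 [(-61.2, -2.9), (49.3, -1.3), (60.3, 5.6)]
short side s3 0.04 [(-78.0, 0.8), (-54.5, -2.5), (54.0, -4.1), (60.3, 4.0), (68.0, 1.9)]
long top c0 0.012 [(-94.5, 0.7), (-85.2, -1.2), (84.5, 1.5), (93.8, -1.8)]
long top s3 0.012 [(-94.7, 0.5), (-86.2, -1.7), (75.8, -1.6), (82.8, 3.5), (93.8, -1.8)]
long top s3 0.042 [(-86.7, 0.5), (-78.7, -1.7), (79.3, -1.6), (86.3, 3.5), (97.0, -1.9)]
long side c0 0.012 [(-85.0, -3.2), (86.3, 4.9), (95.0, -6.0), (99.5, 3.0)]
long side s3 0.012 [(-93.2, 0.9), (-84.5, -4.2), (77.3, -1.7), (85.3, 9.1), (95.5, -5.8), (100.5, 2.2)]
long side s3 0.042 [(-78.5, -2.9), (79.8, -2.7), (84.8, 5.7)]
```

Run:
```python
from prof import *
for nm,p,z,hw,hl in(("rail",(.581,.3255,-.075),.045,.13,.018),("strip",(.5617,-.3418,-.004),.018,.12,.012),("glue_board",(.533,.0128,-.125),.009,.15,.085)):
  for cam in("top","side"):
    for ax,(h,l) in((1,(hw,hl)),(0,((.05,.09) if nm=="rail" else (.04,.07) if nm=="strip" else (.115,.12)))):
        c=pickle.load(open("c0.pkl","rb"))[cam]; C=cal(c)
        a,m=strip(c["color"],C,z,p,h,l,ax); g=cv2.GaussianBlur(np.gradient(m,axis=0),(1,15),0,sigmaY=3); g=g[:,np.argmax(abs(g).sum(0))]
        print(nm,cam,"along" if ax else "across",[(round(float(a[i])*1000,1),round(float(g[i]),1)) for i in range(2,len(g)-2) if abs(g[i])>.5 and abs(g[i])==abs(g[max(0,i-8):i+9]).max()])
```

```text
rail top along [(-119.5, -2.2), (-110.5, 1.9), (109.5, 1.1)]
rail top across [(-34.7, -2.2), (-25.0, 2.2), (25.0, 0.6)]
rail side along [(-107.2, 1.6)]
rail side across [(-45.8, -1.5), (-25.2, 4.1), (24.3, 1.1)]
strip top along [(97.3, -1.2), (103.3, 1.7)]
strip top across [(-22.0, -1.5), (-16.2, 1.8)]
strip side along [(-113.7, -3.1), (-99.0, 5.0), (58.5, -1.2), (66.0, -0.6), (83.8, 0.8), (89.5, 0.5)]
strip side across [(-29.7, -7.2), (-17.2, 6.8), (19.0, -0.6)]
glue_board top along [(-129.0, 1.2), (-103.5, -0.8), (-48.2, 0.9), (38.3, -0.8), (114.3, 0.6), (128.8, -1.1)]
glue_board top across [(-93.2, 1.5), (94.8, -1.0)]
glue_board side along [(-139.7, -3.0), (-128.2, 2.9), (-100.7, -2.4), (-91.7, 0.7), (-41.7, 1.5), (40.8, -1.8), (49.8, 0.6), (121.5, 0.9)]
glue_board side across [(-99.2, -3.4), (-94.5, 5.6), (-85.7, -1.1), (-62.0, -1.1), (61.5, 0.8), (86.5, 1.0), (93.8, -1.1)]
```

```bash
python3 t.py .581 .326 .02 -4.3
python3 -m creep '[[0.0016,0.0052,0.025,0,0,0.2],[0,0,0.025,0,0,0],[0,0,0.022,0,0,0],[0,0,0.015,0,0,0],[0,0,0.01,0,0,0],[0,0,0,0,0,0],[0,0,0,0,0,0]]' 100 45
python3 t.py .581 .326 .02 -4.3
python3 -m creep '[[0,0,0,0,0,0],[0,0,0,0,0,0],[0,0,0,0,0,0],[0,0,0,0,0,0],[0,0,0,0,0,0],[0,0,0,0,0,0],[0,0,0,0,0,0],[0,0,0,0,0,0]]' 0 45
python3 t.py
python3 -m creep '[[0,0,-0.01,0,0,0],[0,0,-0.02,0,0,0],[0,0,-0.025,0,0,0],[0,0,-0.025,0,0,0],[0,0,-0.025,0,0,0],[0,0,-0.015,0,0,0],[0,0,0,0,0,0],[0,0,0,0,0,0]]'
python3 t.py .533 .0128 .07 -7.2
python3 -c "
from workcell import ctrl;from h import *
c=ctrl.camera('side');cv2.imwrite('pics/e.png',cv2.resize(c['color'][60:230,200:400],None,fx=3,fy=3)[:,:,::-1])"
```

```text
t 19.7 p [0.5758 0.3248 0.1172] jaw -4.08 tilt 0.03 w 0.0928 F [-0.1  0.4  0. ] q6 0.42
shift tool [0.0016 0.0052 0.0972] tool-z turn 0.22
time: 20.28
eef_pos: [0.5811, 0.3269, 0.0201]
tool_rot: [0.733, 0.68, -0.0, -0.0]
ft_force: [-0.3, -0.5, 0.7]
grip_width: 0.093
t 20.28 p [0.5811 0.3269 0.0201] jaw -4.34 tilt 0.03 w 0.093 F [-0.3 -0.5  0.7] q6 0.42
shift tool [-0.0009 -0.      0.0001] tool-z turn -0.04
time: 20.95
eef_pos: [0.5807, 0.3274, 0.0203]
tool_rot: [0.734, 0.679, -0.0, -0.0]
ft_force: [-1.8, -0.8, 2.3]
grip_width: 0.05
t 20.95 p [0.5807 0.3274 0.0203] jaw -4.41 tilt 0.04 w 0.05 F [-1.8 -0.8  2.3] q6 0.42
time: 21.62
eef_pos: [0.5815, 0.3274, 0.1409]
tool_rot: [0.734, 0.679, 0.001, 0.0]
ft_force: [0.2, 0.4, -3.2]
grip_width: 0.0499
t 21.62 p [0.5815 0.3274 0.1409] jaw -4.41 tilt 0.1 w 0.0499 F [ 0.2  0.4 -3.2] q6 0.42
shift tool [-0.3174 -0.0242  0.0707] tool-z turn 2.79
```

View pics/e.png

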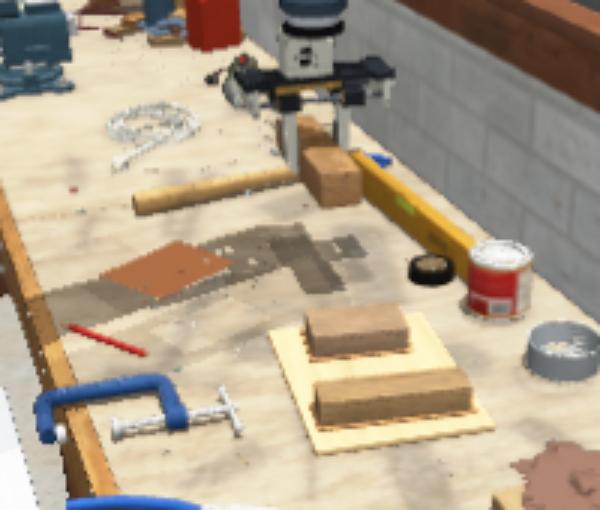

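```bash
python3 -m creep '[[-0.02,-0.001,0,0,0,0],[-0.027,-0.002,0,0,0,0],[-0.027,-0.002,0,0,0,0],[-0.027,-0.002,0,0,0,0],[-0.027,-0.002,0,0,0,0],[-0.027,-0.002,0,0,0,0],[-0.027,-0.002,0,0,0,0],[-0.027,-0.002,0,0,0,0],[-0.027,-0.002,0,0,0,0],[-0.027,-0.002,0,0,0,0],[-0.027,-0.002,0,0,0,0],[-0.026,-0.003,0,0,0,0]]'
python3 -m creep '[[0,0,0.01,0,0,1.4],[0,0,0.02,0,0,1.4],[0,0,0.015,0,0,0],[0,0,0.01,0,0,0],[0,0,0,0,0,0],[0,0,0,0,0,0],[0,0,0,0,0,0]]'
python3 t.py .533 .0138 .063 -7.2
```

```text
time: 22.67
eef_pos: [0.5312, 0.0129, 0.1381]
tool_rot: [0.734, 0.679, -0.001, -0.001]
ft_force: [1.0, -1.0, -2.5]
grip_width: 0.0502
time: 23.25
eef_pos: [0.5332, 0.0144, 0.0853]
tool_rot: [0.75, 0.661, 0.0, 0.0]
ft_force: [1.4, -0.8, -2.9]
grip_width: 0.0499
t 23.25 p [0.5332 0.0144 0.0853] jaw -7.18 tilt 0.01 w 0.0499 F [ 1.4 -0.8 -2.9] q6 -0.06
shift tool [-0.0006 -0.0001  0.0223] tool-z turn 0.02
```

```bash
python3 -m creep '[[-0.0006,0,0.01,0,0,0],[0,0,0.006,0,0,0],[0,0,0.003,0,0,0],[0,0,0.002,0,0,0],[0,0,0.001,0,0,0],[0,0,0,0,0,0],[0,0,0,0,0,0]]'
python3 t.py .533 .0138 .063 -7.2
python3 -c "
from workcell import ctrl;from h import *
c=ctrl.camera('side');cv2.imwrite('pics/e2.png',cv2.resize(c['color'][130:230,260:400],None,fx=5,fy=5)[:,:,::-1])"
```

```text
time: 23.83
eef_pos: [0.5329, 0.0135, 0.0633]
tool_rot: [0.75, 0.661, 0.0, 0.0]
ft_force: [0.3, -0.3, -2.5]
grip_width: 0.0495
t 23.83 p [0.5329 0.0135 0.0633] jaw -7.21 tilt 0.01 w 0.0495 F [ 0.3 -0.3 -2.5] q6 -0.06
shift tool [0.0003 0.     0.0003] tool-z turn -0.01
```

View pics/e2.png

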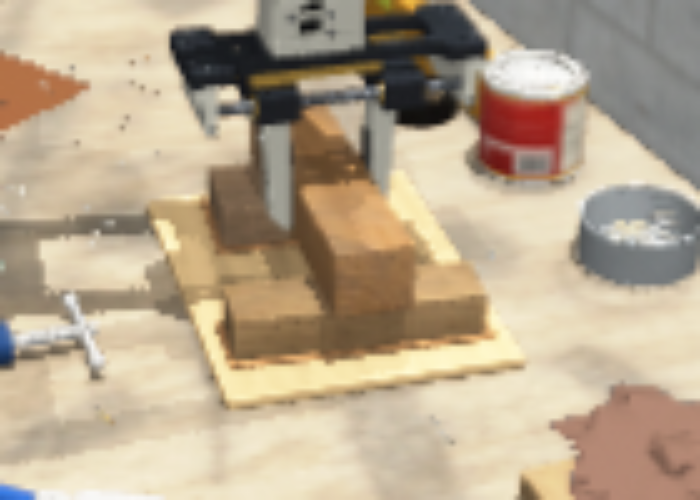

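```bash
python3 -m creep '[[0,0,0.0007,0,0,0],[0,0,0,0,0,0],[0,0,0,0,0,0]]'
python3 -m creep '[[0,0,0,0,0,0],[0,0,0,0,0,0],[0,0,0,0,0,0],[0,0,0,0,0,0],[0,0,-0.005,0,0,0],[0,0,-0.02,0,0,0],[0,0,-0.03,0,0,0],[0,0,-0.03,0,0,0],[0,0,-0.02,0,0,0],[0,0,0,0,0,0]]' 100
python3 t.py .5617 -.3418 .0135 -0.3
```

```text
time: 24.13
eef_pos: [0.5328, 0.0135, 0.0626]
tool_rot: [0.75, 0.661, 0.0, 0.0]
ft_force: [1.2, 0.5, -2.8]
grip_width: 0.0496
time: 24.97
eef_pos: [0.5357, 0.013, 0.1728]
tool_rot: [0.75, 0.661, 0.003, 0.004]
ft_force: [0.5, 0.9, -0.1]
grip_width: 0.0926
t 24.97 p [0.5357 0.013  0.1728] jaw -7.21 tilt 0.53 w 0.0926 F [ 0.5  0.9 -0.1] q6 -0.06
shift tool [-0.3487  0.0688  0.1601] tool-z turn -6.91
```

```bash
python3 -m creep '[[-0.029,0.0057,0,0,0,0],[-0.029,0.0057,0,0,0,0],[-0.029,0.0057,0,0,0,0],[-0.029,0.0057,0,0,0,0],[-0.029,0.0057,0,0,0,0],[-0.029,0.0057,0,0,0,0],[-0.029,0.0057,0,0,0,0],[-0.029,0.0057,0,0,0,0],[-0.029,0.0057,0,0,0,0],[-0.029,0.0057,0,0,0,0],[-0.029,0.0057,0,0,0,0],[-0.029,0.0057,0,0,0,0]]'
python3 -m creep '[[0,0,0.02,0,0,-3.5],[0,0,0.02,0,0,-3.4],[0,0,0.02,0,0,0],[0,0,0,0,0,0],[0,0,0,0,0,0]]'
python3 t.py .5617 -.3418 .0135 -0.3
python3 snap.py s4 .085 .66 .18 .34 .26 .5
python3 -c "
from workcell import ctrl;from h import *
c=ctrl.camera('side')['color'];cv2.imwrite('pics/e3.png',np.hstack([cv2.resize(c[130:230,270:370],None,fx=4,fy=4),cv2.resize(c[180:280,340:440],None,fx=4,fy=4)])[:,:,::-1])"
```

```text
time: 25.97
eef_pos: [0.5565, -0.3416, 0.1667]
tool_rot: [0.75, 0.661, -0.0, -0.001]
ft_force: [1.3, -0.2, 0.1]
grip_width: 0.0929
time: 26.38
eef_pos: [0.5559, -0.3396, 0.1059]
tool_rot: [0.709, 0.705, -0.0, -0.002]
ft_force: [-0.2, -0.1, 0.1]
grip_width: 0.0931
t 26.38 p [ 0.5559 -0.3396  0.1059] jaw -0.34 tilt 0.22 w 0.0931 F [-0.2 -0.1  0.1] q6 -0.71
shift tool [-0.0024  0.006   0.0924] tool-z turn -0.04
```

View pics/s4.png

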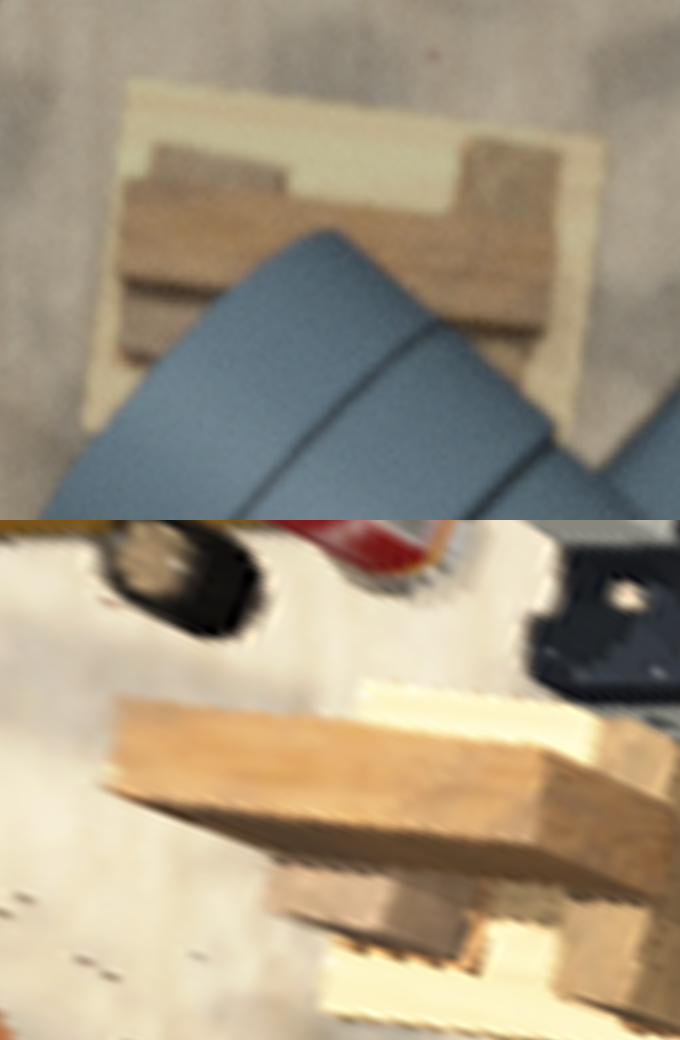

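View pics/e3.png

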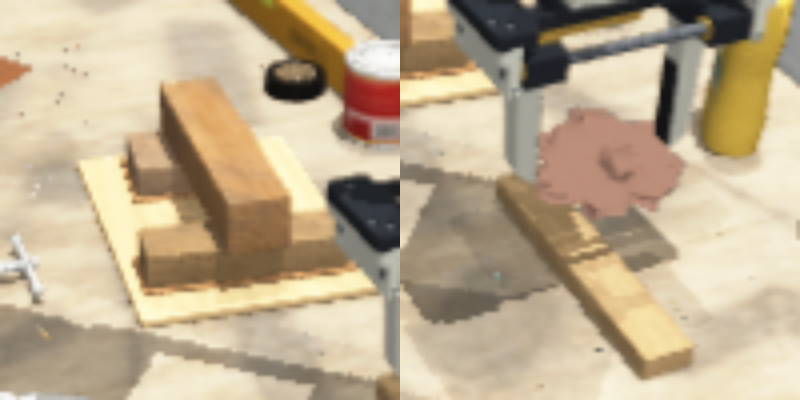

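The rail sits across both bearers in the side crop, at about (225,150). The strip runs from (500,180) to (690,360), and a brown rag overlaps its far corner at (560,195). I'll grip the strip in the middle, clear of the rag.

```bash
python3 -m creep '[[-0.0024,0.006,0.02,0,0,0],[0,0,0.025,0,0,0],[0,0,0.02,0,0,0],[0,0,0.015,0,0,0],[0,0,0.008,0,0,0],[0,0,0.004,0,0,0],[0,0,0,0,0,0],[0,0,0,0,0,0]]' 100 20
python3 t.py .5617 -.3418 .0135 -0.3
python3 -m creep '[[0,0,0,0,0,0],[0,0,0,0,0,0],[0,0,0,0,0,0],[0,0,0,0,0,0],[0,0,0,0,0,0],[0,0,0,0,0,0],[0,0,0,0,0,0],[0,0,0,0,0,0],[0,0,0,0,0,0]]' 0 20
python3 t.py
python3 -m creep '[[0,0,-0.002,0,0,0],[0,-0.01,0,0,0,0],[0,-0.015,0,0,0,0],[0,-0.02,0,0,0,0],[0,-0.02,0,0,0,0],[0,-0.015,0,0,0,0],[0,0,0,0,0,0]]'
python3 t.py
python3 -c "
from workcell import ctrl;from h import *
c=ctrl.camera('side')['color'];d=ctrl.camera('top')['color'];cv2.imwrite('pics/e4.png',np.hstack([cv2.resize(c[180:280,340:440],None,fx=4,fy=4),cv2.resize(d[120:220,360:460],None,fx=4,fy=4)])[:,:,::-1])"
```

```text
time: 27.2
eef_pos: [0.5637, -0.3433, 0.0168]
tool_rot: [0.709, 0.705, 0.0, 0.001]
ft_force: [-0.3, -0.2, 0.7]
grip_width: 0.0931
t 27.2 p [ 0.5637 -0.3433  0.0168] jaw -0.31 tilt 0.12 w 0.0931 F [-0.3 -0.2  0.7] q6 -0.71
shift tool [ 0.0015 -0.002   0.0033] tool-z turn -0.01
time: 27.95
eef_pos: [0.5629, -0.3428, 0.0154]
tool_rot: [0.709, 0.705, -0.0, -0.0]
ft_force: [0.5, -0.1, 1.4]
grip_width: 0.0377
t 27.95 p [ 0.5629 -0.3428  0.0154] jaw -0.31 tilt 0.01 w 0.0377 F [ 0.5 -0.1  1.4] q6 -0.71
time: 28.53
eef_pos: [0.4794, -0.3415, 0.0172]
tool_rot: [0.709, 0.705, -0.0, -0.002]
ft_force: [-0.5, 0.6, -0.5]
grip_width: 0.0347
t 28.53 p [ 0.4794 -0.3415  0.0172] jaw -0.38 tilt 0.2 w 0.0347 F [-0.5  0.6 -0.5] q6 -0.8
```

View pics/e4.png

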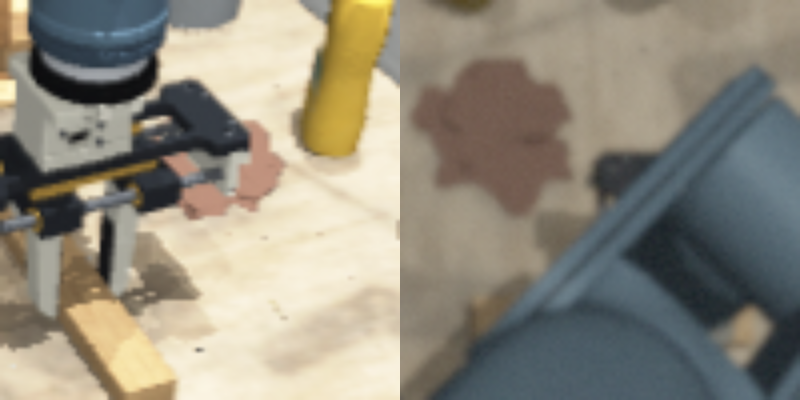

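```bash
python3 -m creep '[[0,0,-0.02,0,0,0],[0,0,-0.035,0,0,0],[0,0,-0.035,0,0,0],[0,0,-0.035,0,0,0],[0,0,-0.02,0,0,0],[0,0,0,0,0,0],[0,0,0,0,0,0]]' 0 30
python3 t.py .533 .0128 .12 -7.2
python3 -c "
from workcell import ctrl;from h import *
import pickle
c={n:ctrl.camera(n) for n in('side','top')};pickle.dump(c,open('s5.pkl','wb'))
cv2.imwrite('pics/e5.png',np.hstack([cv2.resize(c['side']['color'][130:290,290:450],None,fx=3,fy=3)])[:,:,::-1])"
```

```text
time: 29.22
eef_pos: [0.4842, -0.3429, 0.1638]
tool_rot: [0.709, 0.705, 0.0, 0.002]
ft_force: [-0.3, 0.5, -0.8]
grip_width: 0.0346
t 29.22 p [ 0.4842 -0.3429  0.1638] jaw -0.28 tilt 0.22 w 0.0346 F [-0.3  0.5 -0.8] q6 -0.8
shift tool [0.356  0.0469 0.043 ] tool-z turn 6.92
```

View pics/e5.png

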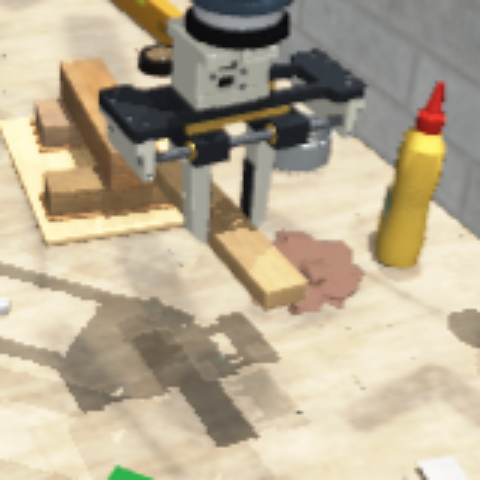

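```bash
python3 -m creep '[[0,0,0,0,0,3.5],[0,0,0,0,0,3.4],[0,0,0,0,0,0],[0,0,0,0,0,0]]'
python3 t.py .5329 .0118 .104 -7.2
```

```text
time: 29.65
eef_pos: [0.4824, -0.3417, 0.1606]
tool_rot: [0.75, 0.662, -0.0, -0.002]
ft_force: [0.2, 0.4, -0.4]
grip_width: 0.0349
t 29.65 p [ 0.4824 -0.3417  0.1606] jaw -7.11 tilt 0.19 w 0.0349 F [ 0.2  0.4 -0.4] q6 -0.68
shift tool [0.3569 0.0066 0.0573] tool-z turn 0.09
```

```bash
python3 -m creep '[[0.02,0.0006,0,0,0,0],[0.031,0.0005,0,0,0,0],[0.031,0.0005,0,0,0,0],[0.031,0.0005,0,0,0,0],[0.031,0.0005,0,0,0,0],[0.031,0.0005,0,0,0,0],[0.031,0.0005,0,0,0,0],[0.031,0.0005,0,0,0,0],[0.031,0.0005,0,0,0,0],[0.031,0.0005,0,0,0,0],[0.031,0.0005,0,0,0,0],[0.027,0.0005,0,0,0,0]]'
python3 -m creep '[[0,0,0.01,0,0,0],[0,0,0.01,0,0,0],[0,0,0.01,0,0,0],[0,0,0,0,0,0],[0,0,0,0,0,0],[0,0,0,0,0,0],[0,0,0,0,0,0]]'
python3 t.py .5329 .0118 .104 -7.2
python3 -c "
from workcell import ctrl;from h import *
c=ctrl.camera('side')['color'];cv2.imwrite('pics/e6.png',cv2.resize(c[110:230,270:390],None,fx=4,fy=4)[:,:,::-1])"
```

```text
time: 30.65
eef_pos: [0.5333, 0.0131, 0.1616]
tool_rot: [0.749, 0.662, -0.0, -0.001]
ft_force: [-0.1, 0.3, -0.5]
grip_width: 0.035
time: 31.23
eef_pos: [0.5341, 0.0101, 0.1327]
tool_rot: [0.751, 0.661, 0.0, 0.0]
ft_force: [-0.2, -0.6, -0.2]
grip_width: 0.0347
t 31.23 p [0.5341 0.0101 0.1327] jaw -7.28 tilt 0.03 w 0.0347 F [-0.2 -0.6 -0.2] q6 -0.06
shift tool [ 0.0015 -0.0015  0.0287] tool-z turn -0.08
```

View pics/e6.png

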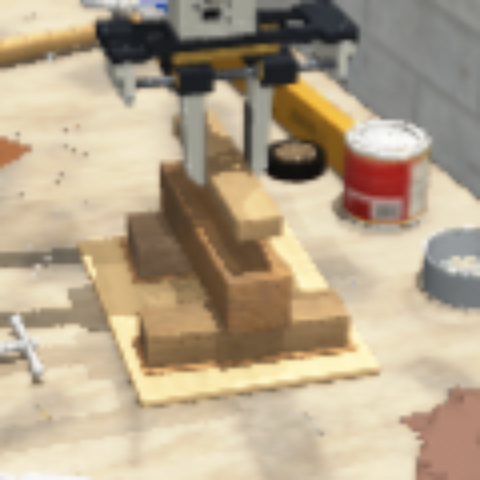

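```bash
python3 -m creep '[[0.0015,-0.0014,0.01,0,0,0],[0,0,0.01,0,0,0],[0,0,0.005,0,0,0],[0,0,0.002,0,0,0],[0,0,0,0,0,0],[0,0,0,0,0,0],[0,0,0,0,0,0]]'
python3 t.py .5329 .0118 .104 -7.2
python3 -m creep '[[0,0,0.001,0,0,0],[0,0,0.001,0,0,0],[0,0,0,0,0,0],[0,0,0,0,0,0],[0,0,0,0,0,0]]'
python3 t.py .5329 .0118 .104 -7.2
python3 -c "
from workcell import ctrl;from h import *
c=ctrl.camera('side')['color'];cv2.imwrite('pics/e7.png',cv2.resize(c[130:220,290:360],None,fx=6,fy=6)[:,:,::-1])"
```

```text
time: 31.87
eef_pos: [0.5329, 0.0127, 0.1056]
tool_rot: [0.75, 0.661, 0.0, 0.0]
ft_force: [0.6, -0.1, -0.7]
grip_width: 0.0345
t 31.87 p [0.5329 0.0127 0.1056] jaw -7.21 tilt 0.03 w 0.0345 F [ 0.6 -0.1 -0.7] q6 -0.06
shift tool [-0.0009  0.0001  0.0016] tool-z turn -0.01
time: 32.28
eef_pos: [0.5326, 0.0127, 0.1035]
tool_rot: [0.75, 0.661, 0.0, 0.0]
ft_force: [-0.1, 0.1, -0.7]
grip_width: 0.0348
t 32.28 p [0.5326 0.0127 0.1035] jaw -7.21 tilt 0.01 w 0.0348 F [-0.1  0.1 -0.7] q6 -0.06
shift tool [-0.0009  0.0004 -0.0005] tool-z turn -0.01
```

View pics/e7.png

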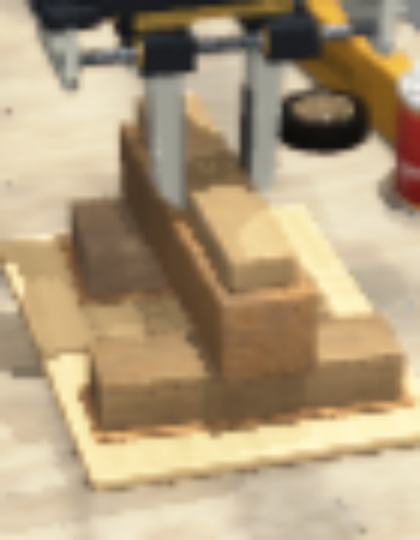

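```bash
python3 -m creep '[[-0.0005,0,0.001,0,0,0],[0,0,0,0,0,0],[0,0,0,0,0,0],[0,0,0,0,0,0]]'
python3 t.py
python3 -m creep '[[0,0,0.001,0,0,0],[0,0,0,0,0,0],[0,0,0,0,0,0],[0,0,0,0,0,0]]'
python3 t.py
```

```text
time: 32.67
eef_pos: [0.5327, 0.0122, 0.1026]
tool_rot: [0.75, 0.661, 0.0, 0.0]
ft_force: [1.0, 0.3, 0.5]
grip_width: 0.0349
t 32.67 p [0.5327 0.0122 0.1026] jaw -7.21 tilt 0.02 w 0.0349 F [1.  0.3 0.5] q6 -0.06
time: 33.0
eef_pos: [0.5327, 0.0122, 0.102]
tool_rot: [0.75, 0.661, 0.0, 0.0]
ft_force: [-0.9, 0.6, 4.8]
grip_width: 0.0348
t 33.0 p [0.5327 0.0122 0.102 ] jaw -7.21 tilt 0.04 w 0.0348 F [-0.9  0.6  4.8] q6 -0.06
```

```bash
python3 -m creep '[[0,0,-0.0007,0,0,0],[0,0,0,0,0,0],[0,0,0,0,0,0]]'
python3 -m creep '[[0,0,0,0,0,0],[0,0,0,0,0,0],[0,0,0,0,0,0],[0,0,0,0,0,0],[0,0,0,0,0,0],[0,0,-0.005,0,0,0],[0,0,-0.015,0,0,0],[0,0,-0.025,0,0,0],[0,0,-0.025,0,0,0],[0,0,-0.015,0,0,0],[0,0,0,0,0,0]]' 100
python3 -m creep '[[0.03,0,0,0,0,0],[0.035,0,0,0,0,0],[0.035,0,0,0,0,0],[0.035,0,0,0,0,0],[0.035,0,0,0,0,0],[0.035,0,0,0,0,0],[0.035,0,0,0,0,0],[0.035,0,0,0,0,0],[0,0,0,0,0,0],[0,0,0,0,0,0]]'
python3 snap.py s6 .104 .66 .18 .34 .26 .5
python3 -c "
from h import *
import pickle
c=pickle.load(open('s6.pkl','rb'))
cv2.imwrite('pics/e8.png',np.hstack([cv2.resize(c['side']['color'][120:220,280:380],None,fx=4,fy=4),cv2.resize(c['top']['color'][135:235,235:335],None,fx=4,fy=4)])[:,:,::-1])"
```

```text
time: 33.25
eef_pos: [0.5327, 0.0122, 0.1021]
tool_rot: [0.75, 0.661, 0.0, 0.0]
ft_force: [0.2, -0.2, 1.3]
grip_width: 0.0346
time: 34.17
eef_pos: [0.5348, 0.0119, 0.1912]
tool_rot: [0.75, 0.661, 0.002, 0.003]
ft_force: [-0.5, -0.4, 0.5]
grip_width: 0.0928
time: 35.0
eef_pos: [0.5662, 0.2866, 0.1856]
tool_rot: [0.749, 0.662, -0.001, -0.0]
ft_force: [-0.2, 0.1, -0.4]
grip_width: 0.093
```

View pics/e8.png

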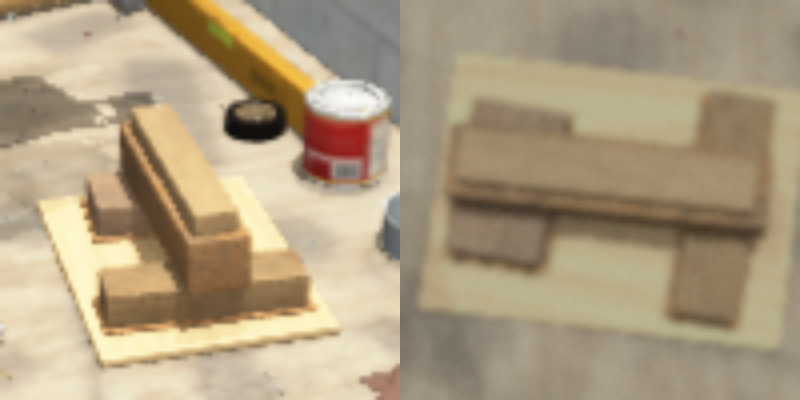

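View pics/s6.png

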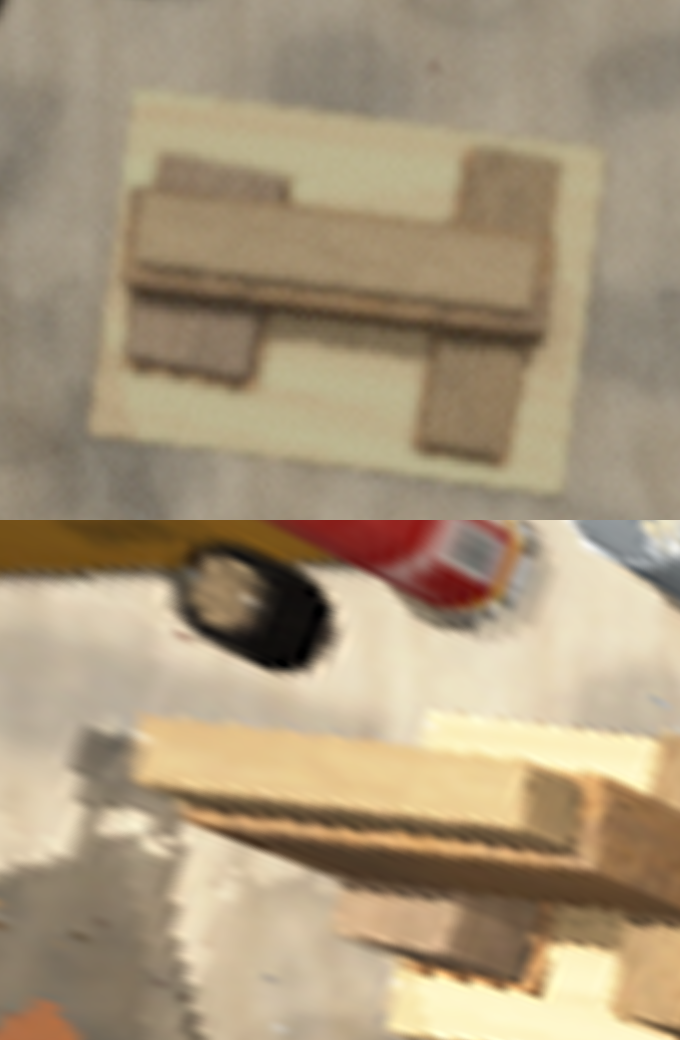

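Everything looks stacked. Next I'll measure the edges of the rail, strip, board and bearers against each other.

```bash
python3 ov.py s6 top o6 235 135 110 95 7 strip,.533,.0128,-.125,.104 rail,.533,.0128,-.125,.086 glue_board,.533,.0128,-.125,.009
python3 ov.py s6 side o7 280 115 100 105 7 strip,.533,.0128,-.125,.104 rail,.533,.0128,-.125,.086 glue_board,.533,.0128,-.125,.009
python3 - <<'E'
from prof import *
p=(.533,.0128,-.125)
for cam in("top","side"):
  c=pickle.load(open("s6.pkl","rb"))[cam]; C=cal(c)
  for nm,z,ax,h,l in(("strip along",.104,1,.13,.012),("strip across",.104,0,.05,.08),("rail across",.086,0,.06,.08),("board along",.009,1,.15,.0),("rail along",.086,1,.14,.02)):
    if l==0: continue
    a,m=strip(c["color"],C,z,p,h,l,ax); g=cv2.GaussianBlur(np.gradient(m,axis=0),(1,15),0,sigmaY=3); g=g[:,np.argmax(abs(g).sum(0))]
    print(cam,nm,[(round(float(a[i])*1000,1),round(float(g[i]),1)) for i in range(2,len(g)-2) if abs(g[i])>.4 and abs(g[i])==abs(g[max(0,i-8):i+9]).max()])
E
```

```text
top strip along [(-128.0, 1.6), (-110.2, -1.8), (-99.2, 1.1), (98.0, -0.9), (105.0, 1.5), (110.5, -0.4)]
top strip across [(-45.8, -1.2), (-34.5, -1.6), (-27.2, 2.8), (-20.5, -1.3), (-15.0, 2.2), (17.5, -0.4), (24.3, 0.4), (38.3, 0.5)]
top rail across [(-43.7, -1.1), (-31.2, -1.6), (-24.0, 2.3), (-17.2, -1.0), (-11.7, 2.0), (21.5, -0.5), (27.8, 0.7), (42.3, 0.6)]
top rail along [(-128.0, 1.5), (-110.5, -1.7), (-99.2, 0.7), (101.5, -0.6), (108.5, 1.5), (114.3, -0.4)]
side strip along [(-125.2, -2.3), (-116.0, 0.4), (-95.7, 2.4), (101.3, -2.4), (129.0, 1.6)]
side strip across [(-41.0, -1.2), (-32.5, 5.5), (-26.2, -6.6), (-16.7, 6.2), (18.8, -0.8)]
side rail across [(-48.5, -2.1), (-42.2, -1.6), (-34.2, -1.1), (-24.0, 6.0), (-17.5, -6.8), (-7.5, 5.7)]
side rail along [(-105.2, 2.0), (-95.0, -2.2), (-64.0, 1.4), (138.0, -1.8)]
```

View pics/o6.png

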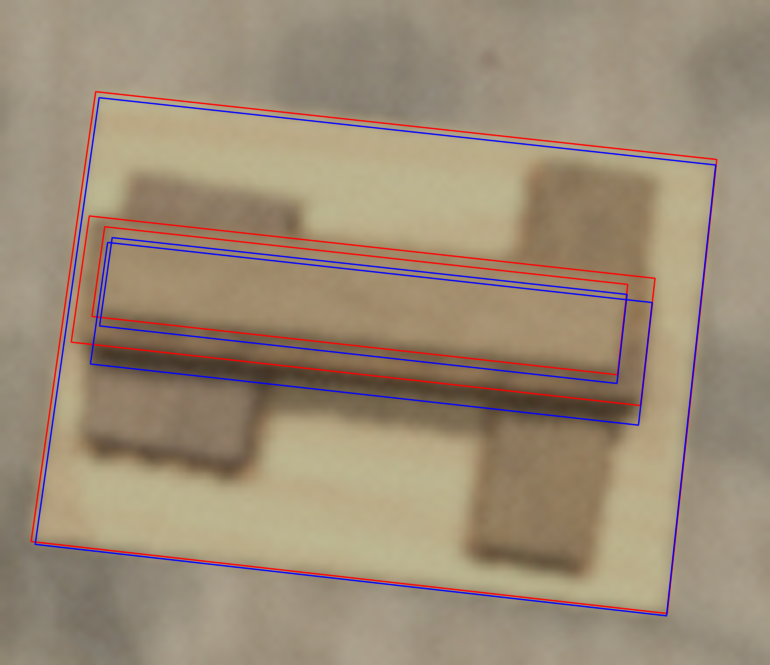

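View pics/o7.png

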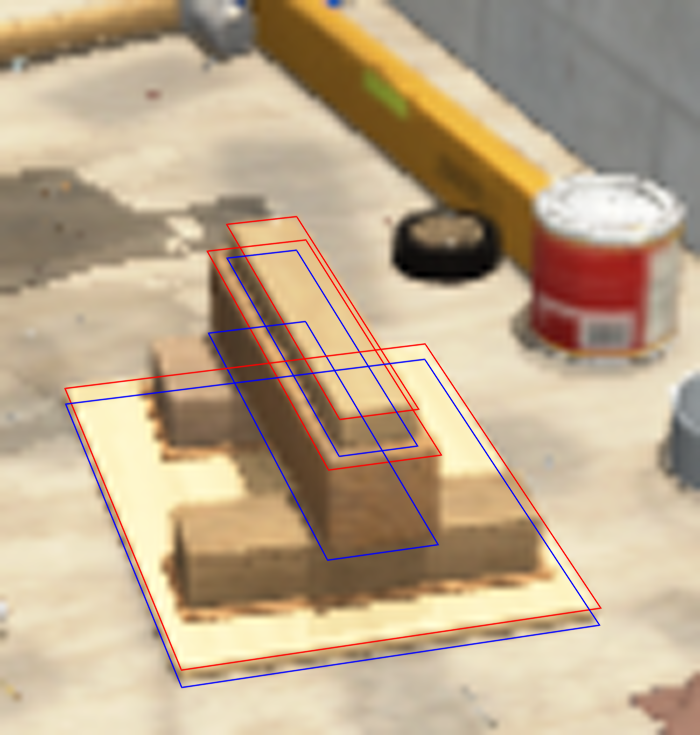

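```bash
python3 -m creep '[[0,0,0,0,0,0],[0,0,0,0,0,0],[0,0,0,0,0,0]]'; python3 -c "
from workcell import ctrl
ctrl.close_job();print(ctrl.state()['time'])"
```

```text
time: 35.35
eef_pos: [0.5673, 0.2838, 0.1873]
tool_rot: [0.751, 0.661, -0.0, 0.0]
ft_force: [0.3, -0.4, 0.2]
grip_width: 0.0929
the job is handed in; nothing more can be done
the job is handed in; nothing more can be done
```

The glue-up is set out and handed in at 35 s of the 123 s allowed. I placed the long bearer, the short bearer, the rail and then the strip, and left the gripper open and clear of everything.

- **Bearers:** both lie lengthwise on their own pads. Checked from both cameras, they were within about 1 mm of the pad centres. For the long bearer's width I could only check the margin on one side.
- **Rail and strip:** on the last pictures they are about 1 to 2 mm off the board centre both ways and parallel to its long side. The strip is centred on the rail to about 1 mm.
- **Disagreement:** along the board the top camera put the stack about 1 mm one way, while the side camera put it about 3 mm (strip) to 5 mm (rail) the other way. I took this as calibration error plus the rail's slight slope, and did not move anything.
- **Slope:** the bearer tops differ by 2 mm, so the rail and strip tilt by a little under 1°.
- **Rag and other things:** a brown rag overlapped the end of the strip. I slid the strip clear before lifting it, and the rag stayed in place. The green block was not touched.

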